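# Load the reader's well and hold its sprung shutter at half aperture

## Task

Pick up the steel cup by its handle, pour all six ceramic pellets into the open well of the reader, and stand the empty cup upright on the bench again, clear of the reader. Then slide the black sprung shutter to half of its travel, so that it covers half of the well, and hold it there against its spring: the program finishes while still holding it. Leave the bottle, the jar and the tube rack alone.

Things in the scene. Friction and masses are not known exactly. Their poses are not given: they have to be found in the camera images.
- reader: Benchtop optical reader fixed to the bench: white plastic block, 200 (its x) x 280 (its y) x 70 mm high; origin at the centre of its underside, x and y parallel to its edges, its front (-x) face carries a small blank display. In its top, towards its +y end, is an open rectangular well; towards its -y end lies a flat black shutter plate on top of the housing with an upright aluminium tab on it.
- well (a point): Centre of the well's floor, 30 mm above the bench; axes as the reader's. Open well 90 mm (x) x 80 mm (y) inside, rim 70 mm above the bench (40 mm deep). It lies 50 mm to +y of the reader's centre. A black mark on the housing on each side of it shows its centre line (half travel of the shutter's leading edge).
- shutter (a joint): Travel of the black shutter in m: 0 = sprung back, well fully open (as at the start); 0.08 = end stop, well fully covered. It slides along the reader's +y. Half travel is 0.04: its leading edge is then over the well's centre line. A return spring pushes it back with 2 N at 0, rising 1 N per 10 mm (6 N at half travel, 10 N at the stop); it springs back if let go. Plate 102 (x) x 90 (y) x 4 mm, its top 76 mm above the bench, passing 2 mm above the rim.
- tab_top (a point): Centre of the top of the shutter's upright tab, 112 mm above the bench; moves with the shutter; axes as the reader's. The tab is a bare aluminium block 30 mm (x) x 14 mm thick (y), standing 36 mm above the plate, with nothing else near it on the plate; pinch it across its 14 mm from above, or push its -y face. With the shutter back it lies 45 mm to -y of the reader's centre.
- cup: Loose steel dosing cup standing on the bench, about 0.12 kg, round and flared: 56 mm across the base, 96 mm across the rim, 52 mm high, wall 3 mm, floor 4 mm thick. Origin at the centre of its underside, z up through its mouth. One straight flat-sided handle bar sticks out level along its -x, 14 mm wide (y) and 18 mm high, middle 42 mm above the base, from the cup's wall to 129 mm from the cup's axis. It holds the six pellets.
- cup_grip (a point): Point on the middle line of the cup's handle, 98 mm along the cup's -x from its axis and 42 mm above its base: a good place to pinch it (14 mm wide); axes as the cup's.
- bottle: Bystander: closed grey plastic bottle, 68 mm across, 110 mm high; origin at the centre of its underside. Leave alone.
- canister: Bystander: small white jar with a black cap, 54 mm across, 85 mm high; origin at the centre of its underside. Leave alone.
- rack: Bystander: empty grey tube rack block 70 x 160 x 50 mm high; origin at the centre of its underside. Leave alone.
- pellet0_center (a point): Centre of one of six loose white ceramic reference pellets, short cylinders 16 mm across and 14 mm long, 10 g, all in the cup at the start.
- pellet1_center (a point): Centre of one of six loose white ceramic reference pellets, short cylinders 16 mm across and 14 mm long, 10 g, all in the cup at the start.
- pellet2_center (a point): Centre of one of six loose white ceramic reference pellets, short cylinders 16 mm across and 14 mm long, 10 g, all in the cup at the start.
- pellet3_center (a point): Centre of one of six loose white ceramic reference pellets, short cylinders 16 mm across and 14 mm long, 10 g, all in the cup at the start.
- pellet4_center (a point): Centre of one of six loose white ceramic reference pellets, short cylinders 16 mm across and 14 mm long, 10 g, all in the cup at the start.
- pellet5_center (a point): Centre of one of six loose white ceramic reference pellets, short cylinders 16 mm across and 14 mm long, 10 g, all in the cup at the start.
Not all that is in view belongs to the job. Leave any pink look-alike of the cup alone.

How it is judged:
By the outcome, as a careful person would: the job done as asked, in the order asked, and still so for the second after the job is handed in, while the arm keeps its last pose, push and grip.
It also fails if it takes over 67 s, if anything falls off the work surface, if the arm or the gripper's body presses on something with over 40 N, if the wrist force passes 120 N, or if a joint passes its speed limit or range.

## Robot

A 6-joint arm with a two-finger parallel gripper is mounted at the origin on the work surface. World frame = base frame: x ahead of the robot, y to its left, z up, the work surface at z = 0. Lengths are in mm, angles in rad, forces in N, time in s.
With the tool pointing down it reaches from about 425 to 950 mm from the base axis. Payload 3.5 kg.
Tool frame: the origin (TCP) lies between the finger pads; the fingertips stand env.nose_length ahead of it and the grasp point (between the pads) lies 6 mm ahead of it (env.nose_length is the distance from the TCP to the fingertips, in mm); z points along the fingers, x is the direction in which the jaws open and shut, and the axes are right-handed (so a half turn about z gives the same grasp; the last joint's range is limited). The gripper opens to 85 mm and grips with 20 to 120 N. Pads are 22 mm wide; open, the fingers measure 114 mm over their backs; the gripper's body (76 mm by 85 mm) begins 54 mm behind the grasp point. The pads swing forward as they close: fully open they stand 13 mm farther back than shut.
Start: joints at [1.151, 0.286, 1.577, -0, 1.279, -0.15], TCP at [179.877, 650.577, 256.325] pointing down, gripper open.
Joint ranges: [-2.77, 2.77], [-0.9, 2.22], [0.21, 2.48], [-1.53, 4.67], [0.24, 2.81], [-2.84, 2.84]. Speed limits (rad/s): [2.79, 2.79, 3.14, 3.14, 3.14, 3.14].

## Interface

Orientations are given as a unit quaternion [w, x, y, z].
In Python, from plant import env, grab_frame, camera_info gives the robot as it stands.
- The arm moves only by the tool servo_tool, never from a script. Its argument "plan" is a list of rows, each a list of 2 entries, a list of its own where there are three numbers: the shift along the world's x, y, z in mm, then the turn, a rotation vector about the world's x, y, z in rad. In form: [[[tx, ty, tz], [rx, ry, rz]], ...]. A call has 1 to 5 rows; each row shifts and turns the pose as measured when the row begins; what a row does not reach is not made up. A row lasts 1/12 s, in which the tool goes at most 41.7 mm and 7.16 degrees, less where a joint would pass 70% of its speed; a pose out of reach is approached as far as the arm can. A call with a gripper value outside its range is refused whole. "gripper" is the finger opening in mm, from 0 to 85.4, set as the call begins (left out, the last holds). The fingers move at their own pace and stop on an object; "grip_force" is the grip in N (left out, the last holds). Time passes only in rows, so rows that do not move let the fingers close. It gives the time, the measured TCP pose, the force and the opening at its end, in the units of the state.
- env.get_obs(): the state, without advancing time (a new reading comes with each control period).
- grab_frame(name): name is "scene" or "side" or "wrist"; returns (picture, depth): 384x512x3 uint8, red, green, blue; 384x512 float32, mm along the optical axis (not along the pixel's ray), 0 where there is no reading.
- camera_info(name): a dict with "fx", "fy", "cx", "cy" (pixels), "cam_to_world" (4x4, takes a point from camera to world coordinates); the wrist camera has in their place "mount" (4x4, takes a point from camera to tool coordinates, whose origin is the TCP and whose axes are the tool frame's). Camera axes: x right, y up, looking along -z (the intrinsics and any distortion apply to the point x, -y, -z); pixel columns grow to the right and rows downward; lengths in mm; the calibration is good to about 2 mm. The wrist camera is an equidistant fisheye: a pixel r from the principal point sees the ray r / f radians off the axis. A picture is of the moment at which its call begins: read the wrist's pose just before it. camera_info takes no time and is no camera call.
- env.close_job(): hands the job in, once; it reports no verdict.
The state is a dict: "t": time; "joints": joint angles; "joint_velocities": joint speeds; "joint_efforts": joint torques, N m; "tool_pos": TCP position; "tcp_rot": TCP orientation; "ft_force": force on the tool from outside, world axes, zero at the start; "moment": the same for the moment, N m; "grip_width": finger opening in mm.
Only numpy, scipy, OpenCV 4.12 (cv2) and the standard library are available. Lean on these libraries where they do the work, as an engineer would, in place of code of your own. Each camera call takes 0.05 s, during which the arm holds its last target.

## Working session

There is one attempt and no reset: what is moved stays moved. The work goes in short steps, Python scripts to look and compute and a tool call to move; the robot and the scene stay as the last step left them, time stands still between calls to the robot, and variables do not carry over. Pictures are saved under pics/ and viewed, and the job is handed in when it is done.

Besides the shell and the picture viewer there is one more tool, called after "Call:" in YAML: its name, and indented under it one key for each argument. servo_tool: Moves the arm, as the interface text tells. Its arguments: {"type":"object","properties":{"plan":{"type":"array","items":{"type":"array"}},"gripper":{"type":"number"},"grip_force":{"type":"number"}},"required":["plan"]}

```bash
ls; mkdir -p pics
python3 - <<'E'
from plant import env, grab_frame, camera_info
import cv2, numpy as np
print(env.get_obs(), env.nose_length)
for n in ("scene","side","wrist"):
    im,d=grab_frame(n); cv2.imwrite(f"pics/a_{n}.png",im[:,:,::-1]); np.savez(f"pics/a_{n}.npz",im=im,d=d)
    print(n,camera_info(n))
E
```

```text
pics
{'t': 0.0, 'joints': array([ 1.15100861e+00,  2.87189141e-01,  1.57817841e+00,  9.69728916e-06,
        1.27856482e+00, -1.49997889e-01]), 'joint_velocities': array([-0.00082097, -0.0019259 ,  0.00122943,  0.00114599,  0.00213358,
        0.00057874]), 'joint_efforts': array([-1.53274777e-03, -4.05983377e+01, -2.92624837e+01, -2.10560038e-04,
        5.81082510e-03,  8.96131297e-06]), 'tool_pos': array([179.63147639, 650.04623846, 254.93067452]), 'tcp_rot': array([ 5.57307859e-04,  7.95779443e-01,  6.05585427e-01, -1.02859330e-03]), 'ft_force': array([-0.21262905, -0.1775905 ,  0.10154524]), 'moment': array([-0.01927309, -0.03365722, -0.00799309]), 'grip_width': 85.28210410431184} 25.0
scene {'fx': 347.2497596196125, 'fy': 347.2497596196125, 'cx': 260.8094166473449, 'cy': 193.8391206092047, 'cam_to_world': array([[-7.90247165e-01, -4.15334876e-01,  4.50562270e-01,
         1.17393205e+03],
       [ 6.12787702e-01, -5.36579685e-01,  5.80149527e-01,
         6.73707121e+02],
       [ 8.06229429e-04,  7.34560537e-01,  6.78542679e-01,
         8.75691678e+02],
       [ 0.00000000e+0
[... 289 characters left out ...]
6826e-01, -7.39996954e-01,  6.26058380e-01,
         9.02253885e+02],
       [-1.89282080e-02,  6.49428788e-01,  7.60186801e-01,
         1.18518089e+03],
       [ 0.00000000e+00,  0.00000000e+00,  0.00000000e+00,
         1.00000000e+00]])}
wrist {'fx': 297.3186396354542, 'fy': 297.3186396354542, 'cx': 259.2531736838566, 'cy': 193.24940186025978, 'mount': array([[ 9.99998809e-01,  1.52719407e-03, -2.23351338e-04,
        -9.81072055e-01],
       [ 1.40307132e-03, -9.59782243e-01, -2.80742011e-01,
        -7.07377473e+01],
       [-6.43116183e-04,  2.80741363e-01, -9.59783243e-01,
        -1.18469372e+02],
       [ 0.00000000e+00,  0.00000000e+00,  0.00000000e+00,
         1.00000000e+00]])}
```

View pics/a_scene.png

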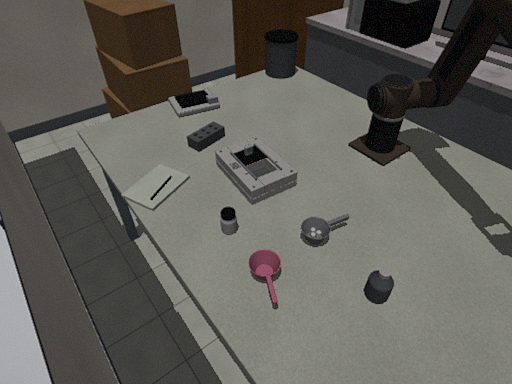

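View pics/a_side.png

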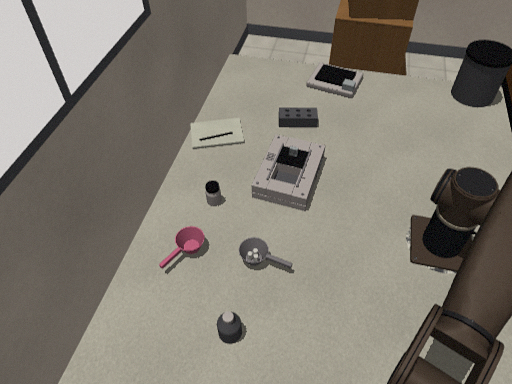

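View pics/a_wrist.png

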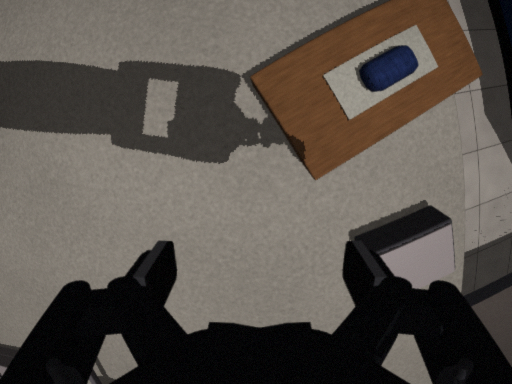

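The scene view shows the grey cup at about (316,230) with its handle toward the robot, and the reader at (255,168). The side view has the cup at (253,250) and the reader at (290,170). The wrist view shows only clutter. Next I measure the poses from depth.

```bash
cat > h.py <<'E'
import numpy as np, cv2
from plant import env, grab_frame, camera_info
def cloud(d,c):
    h,w=d.shape; u,v=np.meshgrid(np.arange(w),np.arange(h))
    P=np.stack([(u-c['cx'])/c['fx']*d,-(v-c['cy'])/c['fy']*d,-d,np.ones_like(d)],-1)
    W=(P@c['cam_to_world'].T)[...,:3]; W[d==0]=np.nan; return W
def ray(u,v,c,z):
    M=c['cam_to_world']; r=M[:3,:3]@np.array([(u-c['cx'])/c['fx'],-(v-c['cy'])/c['fy'],-1]); o=M[:3,3]
    return o+r*(z-o[2])/r[2]
def proj(p,c):
    q=np.linalg.inv(c['cam_to_world'])@np.append(p,1); return c['cx']-c['fx']*q[0]/q[2], c['cy']+c['fy']*q[1]/q[2]
E
python3 - <<'E'
from h import *
out=[]
for n,boxes in (("scene",dict(reader=(205,135,305,205),cup=(290,205,360,255))),("side",dict(reader=(245,130,335,215),cup=(230,232,300,280)))):
    f=np.load(f"pics/a_{n}.npz"); c=camera_info(n); W=cloud(f['d'],c)
    print(n,'table z',np.nanmedian(W[200:215,300:330,2] if n=='scene' else W[220:232,320:350,2]))
    for k,(a,b,e,g) in boxes.items():
        S=W[b:g,a:e].reshape(-1,3)
        for lo,hi in ((64,73),(20,48),(48,60),(100,116),(73.5,79)):
            m=(S[:,2]>lo)&(S[:,2]<hi)
            if m.sum()>5:
                r=cv2.minAreaRect(S[m,:2].astype(np.float32)); print(n,k,lo,hi,m.sum(),r, np.median(S[m],0))
        im=f['im'][b:g,a:e,::-1]; cv2.imwrite(f"pics/z_{n}_{k}.png",cv2.resize(im,None,fx=7,fy=7,interpolation=cv2.INTER_CUBIC))
E
```

```text
scene table z -0.22348899758998186
scene reader 64 73 1585 ((544.2205200195312, -179.2934112548828), (283.9386291503906, 202.2103271484375), 84.6045913696289) [ 560.87298514 -153.00387539   69.80940751]
scene reader 20 48 686 ((544.7294311523438, -255.4341278076172), (444.4508972167969, 200.03416442871094), 86.61835479736328) [ 566.69006854 -136.45839532   32.6252887 ]
scene reader 48 60 278 ((608.7825927734375, -224.83624267578125), (187.04318237304688, 455.2861328125), 15.783428192138672) [ 582.46760022 -105.660271     53.93959988]
scene reader 100 116 36 ((541.20849609375, -223.94235229492188), (15.1681547164917, 27.855758666992188), 83.04754638671875) [ 541.9558958  -221.13462681  109.04028431]
scene reader 73.5 79 425 ((545.28173828125, -176.01502990722656), (273.5633850097656, 183.73062133789062), 86.4673843383789) [ 551.37904497 -199.11576852   76.01080152]
scene cup 20 48 434 ((553.8893432617188, 217.50160217285156), (91.03196716308594, 162.0837860107422), 55.55656051635742) [569.7762874  195.35344717  34.20892954]
scene cup 48 60 181 ((549.2807006835938, 190.85153198242188),
[... 587 characters left out ...]
1875) [539.85433588 -48.46625625  53.83036725]
side reader 100 116 39 ((540.026123046875, -223.28965759277344), (26.3550968170166, 16.80545425415039), 9.162412643432617) [ 541.09310029 -219.49440108  108.48296699]
side reader 73.5 79 544 ((543.5888671875, -174.09561157226562), (271.9242248535156, 194.1575164794922), 85.64924621582031) [ 539.20957072 -199.30702901   75.6751753 ]
side cup 20 48 415 ((553.3475341796875, 214.784423828125), (86.38347625732422, 167.0486297607422), 57.97504425048828) [583.58628318 183.84785734  35.10349944]
side cup 48 60 204 ((549.4967041015625, 191.048095703125), (167.39390563964844, 94.41471862792969), 7.7543416023254395) [540.97314521 211.33521391  51.3199714 ]
```

View pics/z_scene_reader.png

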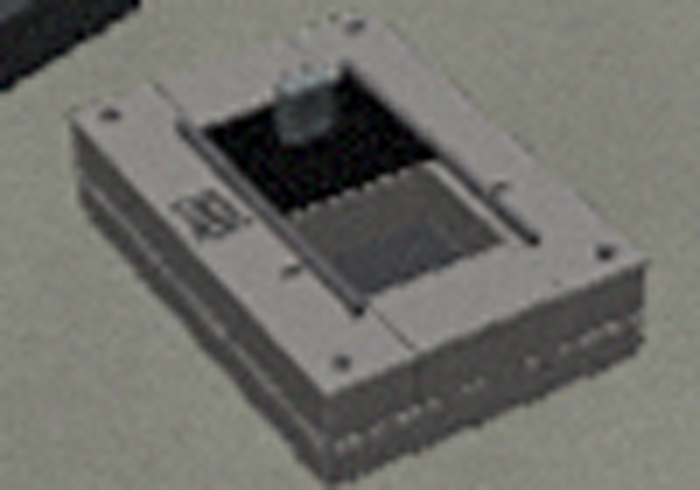

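View pics/z_side_reader.png

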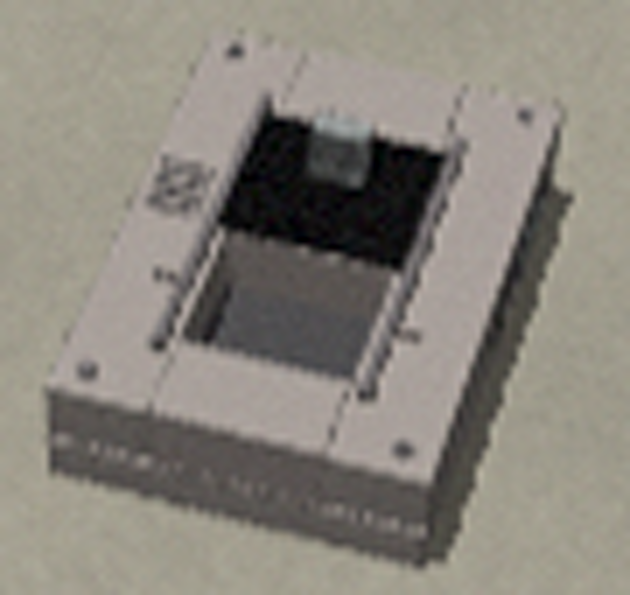

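View pics/z_side_cup.png

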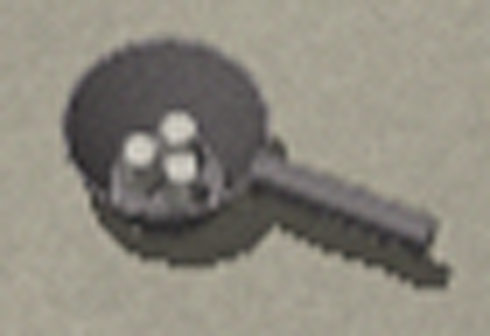

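Run:
```python
from h import *
f=np.load("pics/a_side.npz"); c=camera_info("side"); W=cloud(f['d'],c); 
# cup: rim circle & handle
for n,(a,b,e,g) in (("scene",(290,205,360,255)),("side",(230,232,300,280))):
    f=np.load(f"pics/a_{n}.npz"); W=cloud(f['d'],camera_info(n)); S=W[b:g,a:e].reshape(-1,3)
    m=(S[:,2]>46)&(S[:,2]<60)
    P=S[m]
    # handle = points >62 from rough center
    c0=np.array([590,185.])
    for _ in range(10):
        d=np.linalg.norm(P[:,:2]-c0,axis=1); R=P[(d>38)&(d<55)]
        A=np.c_[2*R[:,:2],np.ones(len(R))]; s=np.linalg.lstsq(A,(R[:,:2]**2).sum(1),rcond=None)[0]; c0=s[:2]
    print(n,'rim',c0,np.sqrt(s[2]+c0@c0),len(R))
    H=P[np.linalg.norm(P[:,:2]-c0,axis=1)>58]; 
    l=cv2.fitLine(H[:,:2].astype(np.float32),cv2.DIST_L2,0,.01,.01).ravel(); print('handle',len(H),l,np.degrees(np.arctan2(l[1],l[0])),H.mean(0), np.linalg.norm(H[:,:2]-c0,axis=1).max(), np.degrees(np.arctan2(*(H.mean(0)[:2]-c0)[::-1])))
    # others
    for nm,lo,hi,box in (("tall",75,140,None),):
        pass
    K=W.reshape(-1,3); m=(K[:,2]>40)&(K[:,2]<130)&(K[:,0]>200)&(K[:,0]<1000)&(np.abs(K[:,1])<650)
    q=np.zeros((650,400),np.uint8); ij=((K[m,:2]-[200,-650])/2).astype(int); q[ij[:,1],ij[:,0]]=255
    q=cv2.dilate(q,np.ones((5,5)))
    N,_,st,ce=cv2.connectedComponentsWithStats(q)
    for i in range(1,N): print(ce[i]*2+[200,-650],st[i,2:4]*2)
```

```text
scene rim [585.61325183 196.81921045] 45.667725391391244 132
handle 77 [ 9.7814965e-01 -2.0790203e-01  4.9597137e+02  2.1504376e+02] -11.9994335 [495.97137948 215.04376038  50.18108514] 128.00029223920197 168.50816022297943
[ 569.88334336 -500.20024053] [180 118]
[ 544.58849191 -181.9948853 ] [234 308]
[783.77868852  -1.39617486] [62 60]
[556.33673469 199.42346939] [182 108]
[806.40224159 225.13823163] [116 176]
[596.63444109 454.08257805] [74 74]
side rim [585.17881327 197.51302118] 45.943880337494946 148
handle 97 [ 9.8534513e-01 -1.7057240e-01  4.9483224e+02  2.1597104e+02] -9.821102 [494.83224105 215.97103048  50.82249216] 127.52275964195371 168.45324404173618
[ 569.48208092 -501.0433526 ] [178 120]
[ 542.00598322 -182.51718351] [232 310]
[781.27395412  -1.04183536] [64 62]
[558.79924953 197.97498437] [182 104]
[809.01194743 225.67383513] [118 176]
[588.67407407 454.82407407] [78 76]
```

The pictures show the well on the +y end of the reader, and the cup handle toward the robot with six pellets inside. My estimates:

| Item | Value |
|---|---|
| Cup axis | (585.4, 197.2), +x at -11.5° |
| Reader centre | (544.5, -179), yaw about -5.2° |
| Well | (549, -129) |

I'm moving towards the handle and logging joints to identify the kinematics for the pour.

Call:
servo_tool:
  plan:
    - [[23,-33,0],[0,0,0.03]]
    - [[23,-33,0],[0,0,0.04]]
    - [[23,-33,0],[0,0,0]]
    - [[23,-33,0],[0,0,0]]
    - [[23,-33,0],[0,0,0]]
  gripper: 50

```text
t: 0.57
tool_pos: [291.8, 483.5, 251.3]
tcp_rot: [-0.0, 0.769, 0.639, -0.003]
ft_force: [0.5, 0.1, -0.3]
grip_width: 49.6
```

```bash
cat > log.py <<'E'
from plant import env
import json
o=env.get_obs()
json.dump([o['joints'].tolist(),o['tool_pos'].tolist(),o['tcp_rot'].tolist()],open('fk.jsonl','a')); open('fk.jsonl','a').write('\n')
print(o['t'],o['joints'].round(3),o['tool_pos'].round(1),o['tcp_rot'].round(3),o['ft_force'].round(1),round(o['grip_width'],1))
E
python3 log.py
```

```text
0.5667 [ 8.480e-01  5.100e-02  1.854e+00  1.000e-03  1.242e+00 -5.400e-01] [291.8 483.5 251.3] [-0.     0.769  0.639 -0.003] [ 0.5  0.1 -0.3] 49.6
```

Call:
servo_tool:
  plan:
    - [[23,-31,0],[-0.024,-0.118,0]]
    - [[23,-31,0],[-0.024,-0.118,0]]
    - [[23,-31,0],[-0.024,-0.118,0]]
    - [[23,-31,0],[-0.024,-0.118,0]]
    - [[23,-31,0],[-0.024,-0.118,0]]

```text
t: 0.98
tool_pos: [414.7, 320.1, 253.4]
tcp_rot: [0.239, 0.734, 0.607, 0.191]
ft_force: [1.6, 0.8, -0.1]
grip_width: 50.0
```

```bash
python3 log.py
```

```text
0.9833 [ 0.653 -0.185  2.152 -0.63   0.844 -0.381] [414.7 320.1 253.4] [0.239 0.734 0.607 0.191] [ 1.6  0.8 -0.1] 50.0
```

Call:
servo_tool:
  plan:
    - [[18,-26,-15],[-0.024,-0.118,0.05]]
    - [[18,-26,-15],[-0.024,-0.118,0.05]]
    - [[18,-26,-15],[0,0,0.05]]

```text
t: 1.23
tool_pos: [467.0, 244.1, 212.0]
tcp_rot: [0.3, 0.66, 0.632, 0.274]
ft_force: [0.7, 0.0, -0.9]
grip_width: 50.2
```

```bash
python3 log.py
```

```text
1.2333 [ 0.446 -0.229  2.334 -0.976  0.457 -0.308] [467.  244.1 212. ] [0.3   0.66  0.632 0.274] [ 0.7  0.  -0.9] 50.2
```

```bash
cat > kin.py <<'E'
import numpy as np, json
from scipy.spatial.transform import Rotation as R
from scipy.optimize import least_squares
D=[json.loads(l) for l in open('fk.jsonl')]+[[[1.15100861e+00,  2.87189141e-01,  1.57817841e+00,0,1.27856482e+00, -1.49997889e-01],[179.63147639, 650.04623846, 254.93067452],[5.57307859e-04,  7.95779443e-01,  6.05585427e-01, -1.02859330e-03]]]
LO=np.array([-2.77,-.9,.21,-1.53,.24,-2.84]);HI=np.array([2.77,2.22,2.48,4.67,2.81,2.84])
def fk(q,p):
    h,o,a2,e,f,L,s4,s6,c6=p[:9]
    A=R.from_euler('z',q[0]); x=np.array([p[9],0,h])*1.0; x=A.apply(x)
    A2=A*R.from_euler('y',q[1]); x=x+A2.apply([0,o,a2])
    A3=A2*R.from_euler('y',q[2]); x=x+A3.apply([e,0,f])
    A4=A3*R.from_euler('z',s4*q[3])*R.from_euler('y',q[4]); 
    A6=A4*R.from_euler('z',s6*q[5]+c6); x=x+A6.apply([0,0,L]); return x,A6
def quat(q): return R.from_quat([q[1],q[2],q[3],q[0]])
def res(p,s=None):
    r=[]
    for q,x,t in D:
        X,A=fk(q,np.r_[p[:6],s,p[6:]]); r+=list((X-x)/1); r+=list((A.inv()*quat(t)).as_rotvec()*200)
    return np.array(r)
def fit():
    best=None
    for s4 in (1,-1):
      for s6 in (1,-1):
        for c in (0,1.57,3.14,-1.57):
          p0=np.array([300,100,400,0,400,200,c,0.])
          s=least_squares(lambda p: res(np.r_[p[:6],p[6:]] ,[s4,s6]),p0)
          if best is None or s.cost<best[0]: best=(s.cost,np.r_[s.x[:6],s4,s6,s.x[6:]],s.fun)
    return best
if __name__=="__main__":
    b=fit(); print(b[0],b[1].round(2)); print(b[2].reshape(-1,6).round(1)); np.save('kin.npy',b[1])
E
python3 kin.py
```

```text
3.0010569340786815e-06 [240.31 100.9  443.    20.6  572.51 224.3    1.     1.     3.14  -0.  ]
[[-0.  0. -0.  0.  0. -0.]
 [ 0.  0.  0.  0.  0. -0.]
 [-0.  0. -0. -0.  0. -0.]
 [ 0. -0.  0.  0.  0.  0.]]
```

```bash
cat > ik.py <<'E'
import numpy as np
from scipy.spatial.transform import Rotation as R
P=np.load('kin.npy'); h,o,a2,e,f,L=P[:6]
from kin import fk,LO,HI
l2=np.hypot(e,f); g=np.arctan2(e,f)
def wrap(a,lo,hi):
    c=(lo+hi)/2; return (a-c+np.pi)%(2*np.pi)-np.pi+c
def ik(x,A):
    W=x-L*A.apply([0,0,1]); r=np.hypot(W[0],W[1])
    if r<o: return None
    q1=np.arctan2(W[1],W[0])-np.arcsin(o/r); rr=np.sqrt(r*r-o*o); z=W[2]-h
    d2=rr*rr+z*z; c=(d2-a2**2-l2**2)/(2*a2*l2)
    if abs(c)>1: return None
    b=np.arccos(c); q3=b-g
    q2=np.arctan2(rr,z)-np.arctan2(l2*np.sin(b),a2+l2*np.cos(b))
    B=(R.from_euler('z',q1)*R.from_euler('y',q2+q3)).inv()*A
    M=B.as_matrix(); q5=np.arccos(np.clip(M[2,2],-1,1)); q4=np.arctan2(M[1,2],M[0,2]); q6=np.arctan2(M[2,1],-M[2,0])-P[8]
    q=np.array([q1,q2,q3,wrap(q4,LO[3],HI[3]),q5,wrap(q6,LO[5],HI[5])])
    return q
def margin(q): return np.minimum(q-LO,HI-q).min()
if __name__=="__main__":
    import kin
    for q,x,t in kin.D: print((ik(np.array(x),kin.quat(t))-q).round(4))
E
python3 ik.py
cat > scan.py <<'E'
from ik import *
CUP=np.array([585.4,197.2,0]); CY=np.radians(-11.5)
WELL=np.array([549.1,-129.2]); RY=np.radians(-5.25); RC=np.array([544.5,-179.])
def grasp(phi,flip,dist=98):
    # tool in cup frame: z axis tilted phi from down toward +x; jaw x along +-y
    z=np.array([np.sin(phi),0,-np.cos(phi)]); x=np.array([0,1.,0])*(1 if flip else -1); y=np.cross(z,x)
    A=R.from_matrix(np.c_[x,y,z]); p=np.array([-dist,0,42])-6*z
    return p,A
def tool(cp,cA,phi,flip,dist=98):
    p,A=grasp(phi,flip,dist); return cp+cA.apply(p), cA*A
def pourpose(psi,al,th,zl,back):
    # cup yaw psi, tilt dir al in cup frame, lip placed at well - back*dir
    d=np.array([np.cos(al),np.sin(al),0]); Y=R.from_euler('z',psi); dw=Y.apply(d)
    ax=np.cross([0,0,1],dw); cA=R.from_rotvec(ax*th)*Y
    lip=cA.apply(48*d+np.array([0,0,52]))
    return np.r_[WELL-back*dw[:2],zl]-lip, cA
def clear(tp,tA):
    # gripper body/wrist pts vs reader & bench
    z=tA.apply([0,0,1]); x=tA.apply([1,0,0]); y=tA.apply([0,1,0]); m=1e9
    for s in (50,80,110,140,170,200,225,265):
        w=42 if s<225 else 50
        for u in (-1,0,1):
            for v in (-1,0,1):
                p=tp-s*z+ w*u*x+w*v*y
                q=R.from_euler('z',-RY).apply(p-np.r_[RC,0])
                top=80 if (abs(q[0])<105 and abs(q[1])<145) else 0
                if abs(q[0])<20 and -60<q[1]<-30: top=115
                m=min(m,p[2]-top)
    return m
if __name__=="__main__":
    for phi in np.radians([-30,-15,0,10,20,30,40,50,60]):
        for fl in (0,1):
            q=ik(*tool(CUP,R.from_euler('z',CY),phi,fl)); print(round(np.degrees(phi)),fl,None if q is None else (q.round(2),round(margin(q),2)))
    res=[]
    for phid in (-30,-20,-10,0,10,20,30,40,45,50,60):
        phi=np.radians(phid)
        for fl in (0,1):
            qg=ik(*tool(CUP,R.from_euler('z',CY),phi,fl))
            if qg is None or margin(qg)<0.06: continue
            for psi in np.radians(np.arange(-180,180,10)):
                for al in np.radians(np.arange(0,360,30)):
                    mm=9; cc=1e9; prev=None; ok=True
                    for th in np.radians([0,20,40,60,80,100,118]):
                        zl=82+ (60 if th<.1 else 0)
                        t=tool(*pourpose(psi,al,th,zl,20),phi,fl); q=ik(*t)
                        if q is None or margin(q)<.08: ok=False;break
                        if prev is not None and np.abs(q-prev).max()>1.2: ok=False;break
                        prev=q; mm=min(mm,margin(q)); cc=min(cc,clear(*t))
                        if cc<8: ok=False;break
                    if ok: res.append((mm,cc,phid,fl,round(np.degrees(psi)),round(np.degrees(al)),margin(qg)))
    res.sort(key=lambda r:-min(r[0]*100,r[1],r[6]*150)); print(len(res)); 
    for r in res[:40]: print(np.round(r,2))
E
python3 scan.py
```

```text
[-0. -0.  0. -0. -0. -0.]
[ 0. -0.  0.  0.  0. -0.]
[-0. -0.  0.  0.  0. -0.]
[-0. -0.  0.  0. -0. -0.]
-30 0 (array([0.15, 0.48, 1.8 , 0.18, 1.36, 1.84]), np.float64(0.68))
-30 1 (array([ 0.15,  0.48,  1.8 ,  0.18,  1.36, -1.3 ]), np.float64(0.68))
-15 0 (array([0.18, 0.36, 1.92, 0.11, 1.1 , 1.89]), np.float64(0.56))
-15 1 (array([ 0.18,  0.36,  1.92,  0.11,  1.1 , -1.25]), np.float64(0.56))
0 0 (array([0.23, 0.26, 2.04, 0.  , 0.84, 2.  ]), np.float64(0.44))
0 1 (array([ 0.23,  0.26,  2.04,  0.  ,  0.84, -1.14]), np.float64(0.44))
10 0 (array([ 0.26,  0.2 ,  2.12, -0.13,  0.67,  2.13]), np.float64(0.36))
10 1 (array([ 0.26,  0.2 ,  2.12, -0.13,  0.67, -1.02]), np.float64(0.36))
20 0 (array([ 0.3 ,  0.16,  2.19, -0.35,  0.5 ,  2.35]), np.float64(0.26))
20 1 (array([ 0.3 ,  0.16,  2.19, -0.35,  0.5 , -0.79]), np.float64(0.26))
30 0 (array([ 0.34,  0.15,  2.26, -0.77,  0.38,  2.78]), np.float64(0.06))
30 1 (array([ 0.34,  0.15,  2.26, -0.77,  0.38, -0.36]), np.float64(0.14))
40 0 (array([ 0.38,  0.16,  2.31, -1.4 ,  0.37, -2.86]), np.float64(-0.02))
40 1 (array([ 0.38,  0.16,  2.31, -1
[... 2031 characters left out ...]
26]
[ 0.29 82.04 20.    0.   40.    0.    0.26]
[ 2.900e-01  4.085e+01  1.000e+01  1.000e+00 -9.000e+01  3.300e+02
  3.600e-01]
[ 2.800e-01  4.232e+01  2.000e+01  1.000e+00 -6.000e+01  3.300e+02
  2.600e-01]
[ 0.27 69.09 10.    0.   40.    0.    0.36]
[   0.27   50.54   10.      1.   -140.      0.      0.36]
[   0.26   49.5    10.      1.   -100.     30.      0.36]
[   0.26   73.69   20.      1.   -140.      0.      0.26]
[  0.25  47.71  20.     1.   170.    30.     0.26]
[2.500e-01 5.849e+01 2.000e+01 0.000e+00 5.000e+01 3.300e+02 2.600e-01]
[ 2.400e-01  5.849e+01  2.000e+01  1.000e+00 -9.000e+01  3.300e+02
  2.600e-01]
[2.400e-01 5.849e+01 2.000e+01 0.000e+00 9.000e+01 3.300e+02 2.600e-01]
```

Pose fit residuals are zero, so I have an IK. The plan is to grip the handle tilted 20° and yaw the cup so its nose points toward reader -y. Then I tip it nose-down with the lip held over the well.

```bash
cat > go.py <<'E'
from scan import *
import kin
from plant import env
def delta(tp,tA,lbl=''):
    o=env.get_obs(); A=kin.quat(o['tcp_rot']); s=tp-o['tool_pos']; r=(tA*A.inv()).as_rotvec()
    n=max(np.linalg.norm(s)/38,np.degrees(np.linalg.norm(r))/6.5)
    print(lbl,'shift',s.round(1),'rot',r.round(3),'rows',round(n,1),'ft',o['ft_force'].round(1),'w',round(o['grip_width'],1),'t',round(o['t'],2))
    m=[]
    for k in np.linspace(0,1,11):
        q=ik(o['tool_pos']+k*s,R.from_rotvec(k*r)*A); m.append(None if q is None else round(margin(q),2))
    print('   margins',m)
def rel(tp,tA,tp2,tA2,n,lbl=''):
    r=(tA2*tA.inv()).as_rotvec(); print(lbl,'per row',((tp2-tp)/n).round(1),(r/n).round(4))
PHI=np.radians(20); Y0=R.from_euler('z',CY)
E
python3 - <<'E'
from go import *
t=tool(CUP+[0,0,70],Y0,PHI,1); print(t[0]); delta(*t,'pregrasp')
t=tool(CUP,Y0,PHI,1); print(t[0])
E
```

```text
[487.35645502 217.14718467 117.63815572]
pregrasp shift [ 20.4 -26.9 -94.3] rot [ 0.079  0.482 -0.15 ] rows 4.5 ft [ 0.7  0.  -0.9] w 50.2 t 1.23
   margins [np.float64(0.15), np.float64(0.16), np.float64(0.17), np.float64(0.19), np.float64(0.2), np.float64(0.22), np.float64(0.23), np.float64(0.25), np.float64(0.27), np.float64(0.29), np.float64(0.31)]
[487.35645502 217.14718467  47.63815572]
```

Call:
servo_tool:
  plan:
    - [[4,-5.4,-18.9],[0.016,0.096,-0.03]]
    - [[4,-5.4,-18.9],[0.016,0.096,-0.03]]
    - [[4,-5.4,-18.9],[0.016,0.096,-0.03]]
    - [[4,-5.4,-18.9],[0.016,0.096,-0.03]]
    - [[4,-5.4,-18.9],[0.016,0.096,-0.03]]

```text
t: 1.65
tool_pos: [482.2, 209.2, 108.5]
tcp_rot: [0.126, 0.767, 0.621, 0.101]
ft_force: [-0.3, 0.3, 0.2]
grip_width: 50.1
```

Run:
```python
from go import *
t=tool(CUP+[0,0,70],Y0,PHI,1); delta(*t,'pregrasp')
from h import *
o=env.get_obs()
for n in ("wrist","side"):
    im,d=grab_frame(n); cv2.imwrite(f"pics/b_{n}.png",im[:,:,::-1])
# predict handle line in wrist image
c=camera_info('wrist'); A=kin.quat(o['tcp_rot'])
for s in (60,98,129,0):
  for dy in (-7,7):
    p=CUP+Y0.apply([-s,dy,51]); q=np.linalg.inv(c['mount'])@np.append(A.inv().apply(p-o['tool_pos']),1); v=np.array([q[0],-q[1],-q[2]])
    th=np.arctan2(np.hypot(v[0],v[1]),v[2]); uv=v[:2]/np.hypot(*v[:2])*th*c['fx']; print(s,dy,(uv+[c['cx'],c['cy']]).round(1))
```

```text
pregrasp shift [5.1 8.  9.1] rot [-0.003 -0.024  0.008] rows 0.3 ft [-0.3  0.3  0.2] w 50.1 t 1.65
   margins [np.float64(0.29), np.float64(0.3), np.float64(0.3), np.float64(0.3), np.float64(0.3), np.float64(0.3), np.float64(0.3), np.float64(0.3), np.float64(0.3), np.float64(0.3), np.float64(0.31)]
60 -7 [264.2 246.6]
60 7 [284.2 246.3]
98 -7 [264.2 203.1]
98 7 [286.8 202.9]
129 -7 [264.2 158.7]
129 7 [289.1 158.6]
0 -7 [264.  296.1]
0 7 [280.7 295.9]
```

View pics/b_wrist.png

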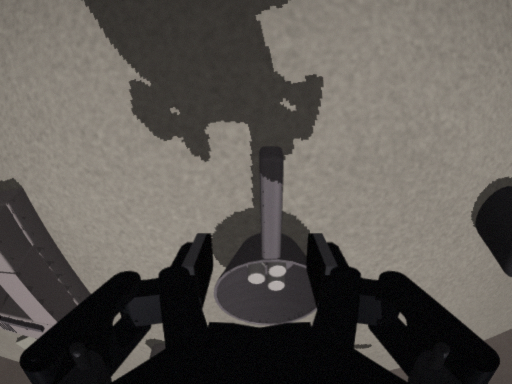

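View pics/b_side.png

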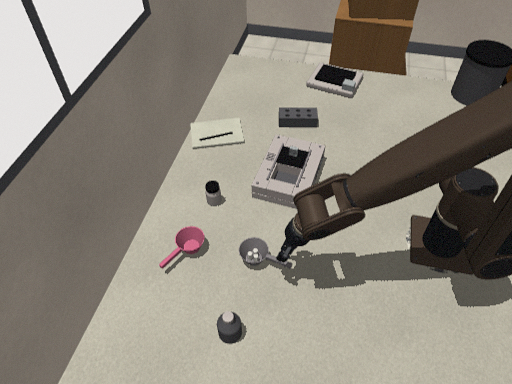

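The wrist view shows the handle running straight between the fingers, about columns 262–283, with the rim and pellets below. It is within about 2 mm of the prediction, so I'm descending.

Call:
servo_tool:
  plan:
    - [[3,4,-16],[0,-0.02,0.008]]
    - [[2,2,-18],[0,0,0]]
    - [[0,0,-16],[0,0,0]]
    - [[0,0,-6],[0,0,0]]

```text
t: 2.08
tool_pos: [490.1, 214.9, 52.9]
tcp_rot: [0.137, 0.762, 0.622, 0.113]
ft_force: [-0.5, -0.7, 0.5]
grip_width: 49.9
```

Run:
```python
from go import *
t=tool(CUP,Y0,PHI,1); delta(*t,'grasp')
```

```text
grasp shift [-2.8  2.2 -5.2] rot [-0.001  0.009  0.   ] rows 0.2 ft [-0.5 -0.7  0.5] w 49.9 t 2.08
   margins [np.float64(0.26), np.float64(0.26), np.float64(0.26), np.float64(0.26), np.float64(0.26), np.float64(0.26), np.float64(0.26), np.float64(0.26), np.float64(0.26), np.float64(0.26), np.float64(0.26)]
```

Call:
servo_tool:
  plan:
    - [[-2,1.5,-5],[0,0.009,0]]
    - [[0,0,0],[0,0,0]]

```text
t: 2.25
tool_pos: [486.3, 216.9, 47.0]
tcp_rot: [0.134, 0.762, 0.624, 0.109]
ft_force: [0.4, -0.5, -0.1]
grip_width: 50.0
```

Call:
servo_tool:
  plan:
    - [[0,0,0],[0,0,0]]
    - [[0,0,0],[0,0,0]]
    - [[0,0,0],[0,0,0]]
    - [[0,0,0],[0,0,0]]
    - [[0,0,0],[0,0,0]]
  gripper: 8
  grip_force: 90

```text
t: 2.67
tool_pos: [486.9, 218.0, 50.5]
tcp_rot: [0.135, 0.762, 0.624, 0.111]
ft_force: [-0.5, 0.1, -3.0]
grip_width: 12.4
```

Run:
```python
from go import *
t=tool(CUP,Y0,PHI,1); delta(*t,'grasp')
```

```text
grasp shift [ 0.5 -0.9 -2.8] rot [-0.     0.003 -0.003] rows 0.1 ft [-0.5  0.1 -3. ] w 12.4 t 2.67
   margins [np.float64(0.26), np.float64(0.26), np.float64(0.26), np.float64(0.26), np.float64(0.26), np.float64(0.26), np.float64(0.26), np.float64(0.26), np.float64(0.26), np.float64(0.26), np.float64(0.26)]
```

Call:
servo_tool:
  plan:
    - [[0,0,8],[0,0,0]]
    - [[0,0,12],[0,0,0]]
    - [[0,0,20],[0,0,0]]
    - [[0,0,20],[0,0,0]]
    - [[0,0,5],[0,0,0]]

```text
t: 3.08
tool_pos: [482.7, 216.5, 115.2]
tcp_rot: [0.133, 0.763, 0.624, 0.106]
ft_force: [1.0, 0.1, -1.0]
grip_width: 12.4
```

Run:
```python
from go import *
from h import *
t=tool(CUP+[0,0,130],Y0,PHI,1); delta(*t,'lift')
for n in ("wrist","side"):
    im,d=grab_frame(n); np.savez(f"pics/c_{n}.npz",im=im,d=d)
    cv2.imwrite(f"pics/c_{n}.png",im[:,:,::-1] if n=='wrist' else cv2.resize(im[180:300,200:340,::-1],None,fx=5,fy=5))
```

```text
lift shift [ 4.6  0.6 62.4] rot [ 0.002 -0.008 -0.001] rows 1.6 ft [ 1.   0.1 -1. ] w 12.4 t 3.08
   margins [np.float64(0.3), np.float64(0.3), np.float64(0.31), np.float64(0.31), np.float64(0.31), np.float64(0.32), np.float64(0.32), np.float64(0.33), np.float64(0.33), np.float64(0.34), np.float64(0.34)]
```

View pics/c_wrist.png

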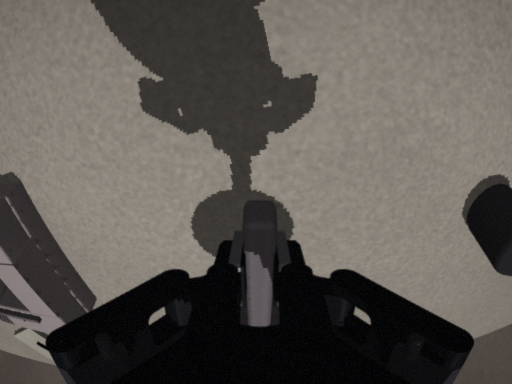

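View pics/c_side.png

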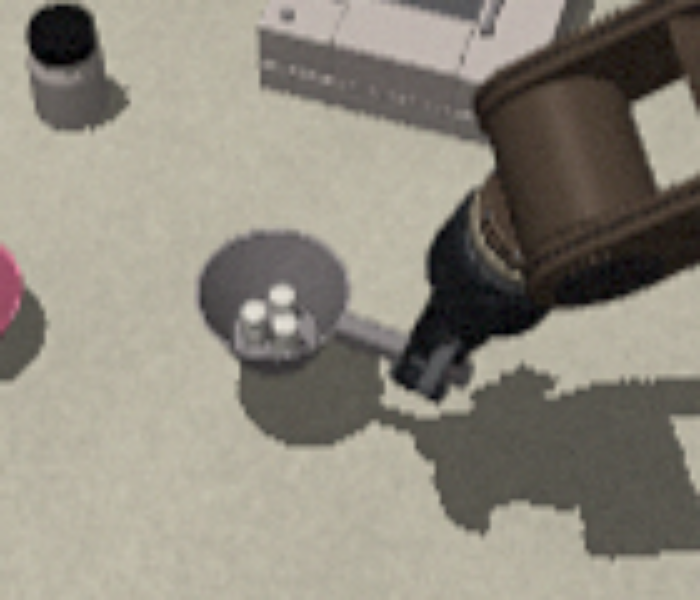

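The cup is lifted, held at its handle, with the pellets inside. I'm measuring the rim plane from side depth for the true cup-in-hand pose.

Run:
```python
from go import *
from h import *
f=np.load("pics/c_side.npz"); W=cloud(f['d'],camera_info('side'))
o=env.get_obs(); p,A=grasp(PHI,1); tA=kin.quat(o['tcp_rot']); cA=tA*A.inv(); cp=o['tool_pos']-cA.apply(p)
print('pred cup',cp,cA.as_euler('ZYX',degrees=True))
S=W[180:300,200:340].reshape(-1,3); S=S[~np.isnan(S[:,0])]
c=cp[:2].copy()
d=np.linalg.norm(S[:,:2]-c,axis=1); Q=S[(d>36)&(d<56)&(S[:,2]>cp[2]+35)&(S[:,2]<cp[2]+70)]
# keep top: per angle bin max z
ang=((np.arctan2(*(Q[:,:2]-c).T[::-1])+np.pi)/(2*np.pi)*36).astype(int)
T=np.array([Q[ang==k][np.argmax(Q[ang==k][:,2])] for k in np.unique(ang)])
a=np.linalg.lstsq(np.c_[T[:,:2]-c,np.ones(len(T))],T[:,2],rcond=None)[0]; print('rim plane slopes deg',np.degrees(a[:2]),'z',a[2],'pred',cp[2]+52,len(T),(T[:,2]-np.c_[T[:,:2]-c,np.ones(len(T))]@a).std())
s=np.linalg.lstsq(np.c_[2*T[:,:2],np.ones(len(T))],(T[:,:2]**2).sum(1),rcond=None)[0]; print('centre',s[:2],np.sqrt(s[2]+s[:2]@s[:2]))
# pour path
WA=R.from_euler('z',RY-np.pi/2)
```

```text
pred cup [579.69845598 196.30172986  65.04582411] [-11.44777256   0.51643032  -0.26083926]
rim plane slopes deg [-0.44906714  0.0230913 ] z 117.77405216000408 pred 117.04582410668505 36 1.4970648402133253
centre [581.24789401 197.51898071] 45.77712536730028
```

Run:
```python
from go import *
psi=RY-np.pi/2
B=tool(*pourpose(psi,0,0,170,20),PHI,1); print(pourpose(psi,0,0,170,20)[0]); delta(*B,'B')
pv=None
for th in range(0,125,10):
    zl=82+max(0,(60-th)/60*70) ; 
    t=tool(*pourpose(psi,0,np.radians(th),zl,20),PHI,1); q=ik(*t); print(th,t[0].round(1),q.round(2),round(margin(q),2),round(clear(*t)))
```

```text
[555.32211007 -61.48526492 118.        ]
B shift [  82.4 -178.1   52.1] rot [-0.005 -0.01  -1.463] rows 12.9 ft [-0.1  1.  -1.8] w 12.5 t 3.18
   margins [np.float64(0.3), np.float64(0.31), np.float64(0.33), np.float64(0.36), np.float64(0.38), np.float64(0.41), np.float64(0.44), np.float64(0.48), np.float64(0.51), np.float64(0.55), np.float64(0.59)]
0 [564.5  38.1 147.6] [ 0.02  0.22  1.9  -0.39  1.1   0.31] 0.58 180
10 [564.3  36.7 161.7] [-0.04  0.16  1.91 -0.2   1.08  0.14] 0.57 204
20 [563.8  30.7 175.2] [-0.13  0.13  1.92  0.    1.1  -0.03] 0.56 225
30 [562.9  20.6 187.2] [-0.21  0.11  1.93  0.19  1.14 -0.2 ] 0.55 208
40 [561.6   6.4 197.2] [-0.31  0.1   1.93  0.37  1.21 -0.36] 0.55 150
50 [559.9 -11.2 204.3] [-0.4   0.12  1.92  0.52  1.3  -0.5 ] 0.56 147
60 [558.  -31.8 208. ] [-0.49  0.17  1.91  0.64  1.41 -0.62] 0.57 139
70 [555.9 -54.8 219.6] [-0.57  0.22  1.89  0.75  1.55 -0.7 ] 0.59 140
80 [553.7 -79.4 227. ] [-0.64  0.28  1.86  0.84  1.68 -0.76] 0.62 136
90 [ 551.3 -104.9  230.1] [-0.7   0.36  1.83  0.92  1.81 -0.81] 0.65 113
100 [ 549.  -130.6  228.6] [-0.75  0.45  1.8   0.99  1.94 -0.84] 0.68 86
110 [ 546.7 -155.6  222.6] [-0.78  0.54  1.76  1.07  2.06 -0.86] 0.72 66
120 [ 544.5 -179.2  212.4] [-0.8   0.64  1.72  1.15  2.18 -0.86] 0.63 47
```

Call:
servo_tool:
  plan:
    - [[3,-4,12],[0,0,-0.05]]
    - [[5,-12,12],[0,0,-0.09]]
    - [[6,-12,12],[0,0,-0.1]]
    - [[6,-12,10],[0,0,-0.1]]
    - [[6,-12,4],[0,0,-0.1]]

```text
t: 3.6
tool_pos: [501.3, 161.9, 155.9]
tcp_rot: [0.148, 0.885, 0.436, 0.066]
ft_force: [0.9, -0.2, -2.0]
grip_width: 12.4
```

Call:
servo_tool:
  plan:
    - [[6,-13,0],[0,0,-0.1]]
    - [[6,-13,0],[0,0,-0.1]]
    - [[6,-13,0],[0,0,-0.1]]
    - [[6,-13,0],[0,0,-0.1]]
    - [[6,-13,0],[0,0,-0.1]]

```text
t: 4.02
tool_pos: [529.2, 94.4, 149.3]
tcp_rot: [0.158, 0.968, 0.192, 0.022]
ft_force: [-0.7, -0.4, -1.8]
grip_width: 12.2
```

Run:
```python
from go import *
psi=RY-np.pi/2
B=tool(*pourpose(psi,0,0,170,20),PHI,1); delta(*B,'B')
```

```text
B shift [ 35.2 -56.3  16.3] rot [-0.026 -0.023 -0.479] rows 4.2 ft [-0.7 -0.4 -1.8] w 12.2 t 4.02
   margins [np.float64(0.46), np.float64(0.47), np.float64(0.48), np.float64(0.5), np.float64(0.51), np.float64(0.52), np.float64(0.53), np.float64(0.55), np.float64(0.56), np.float64(0.58), np.float64(0.59)]
```

Call:
servo_tool:
  plan:
    - [[7,-11,6],[-0.005,-0.005,-0.1]]
    - [[7,-11,6],[-0.005,-0.005,-0.1]]
    - [[7,-11,5],[-0.005,-0.005,-0.1]]
    - [[7,-11,4],[-0.005,-0.005,-0.1]]
    - [[5,-9,3],[-0.005,-0.005,-0.06]]

```text
t: 4.43
tool_pos: [559.7, 38.3, 163.1]
tcp_rot: [0.171, 0.984, -0.048, -0.013]
ft_force: [0.1, 0.2, -2.4]
grip_width: 12.5
```

Run:
```python
from go import *
from h import *
psi=RY-np.pi/2
B=tool(*pourpose(psi,0,0,170,20),PHI,1); delta(*B,'B')
for th,zl in ((15,155),(30,135),(45,115),(60,100)):
    B=tool(*pourpose(psi,0,np.radians(th),zl,20),PHI,1); delta(*B,th)
for n in ("scene","side"):
    im,d=grab_frame(n); np.savez(f"pics/d_{n}.npz",im=im,d=d)
    cv2.imwrite(f"pics/d_{n}.png",cv2.resize(im[120:250,200:360,::-1],None,fx=4.5,fy=4.5))
f=np.load("pics/d_side.npz")
```

```text
B shift [ 4.8 -0.2  2.5] rot [-0.005 -0.008  0.008] rows 0.1 ft [ 0.1  0.2 -2.4] w 12.5 t 4.43
   margins [np.float64(0.58), np.float64(0.58), np.float64(0.58), np.float64(0.58), np.float64(0.59), np.float64(0.59), np.float64(0.59), np.float64(0.59), np.float64(0.59), np.float64(0.59), np.float64(0.59)]
15 shift [ 4.4 -4.1 26. ] rot [ 0.255 -0.033  0.007] rows 2.3 ft [ 0.1  0.2 -2.4] w 12.5 t 4.43
   margins [np.float64(0.58), np.float64(0.58), np.float64(0.58), np.float64(0.58), np.float64(0.58), np.float64(0.58), np.float64(0.58), np.float64(0.58), np.float64(0.58), np.float64(0.58), np.float64(0.58)]
30 shift [  3.2 -17.7  42.1] rot [ 0.516 -0.058  0.006] rows 4.6 ft [ 0.1  0.2 -2.4] w 12.5 t 4.43
   margins [np.float64(0.58), np.float64(0.58), np.float64(0.58), np.float64(0.57), np.float64(0.57), np.float64(0.57), np.float64(0.57), np.float64(0.57), np.float64(0.57), np.float64(0.57), np.float64(0.57)]
45 shift [  1.1 -40.3  53.5] rot [ 0.776 -0.082  0.004] rows 6.9 ft [ 0.1  0.2 -2.4] w 12.5 t 4.43
   margins [np.float64(0.58), np.float64(0.58), np.float64(0.57), np.float64(0.57), np.float64(0.56), np.float64(0.56), np.float64(0.56), np.float64(0.56), np.float64(0.56), np.float64(0.56), np.float64(0.57)]
60 shift [ -1.7 -70.1  62.9] rot [ 1.037 -0.107  0.003] rows 9.2 ft [ 0.1  0.2 -2.4] w 12.5 t 4.43
   margins [np.float64(0.58), np.float64(0.57), np.float64(0.56), np.float64(0.56), np.float64(0.56), np.float64(0.55), np.float64(0.56), np.float64(0.56), np.float64(0.56), np.float64(0.57), np.float64(0.58)]
```

View pics/d_side.png

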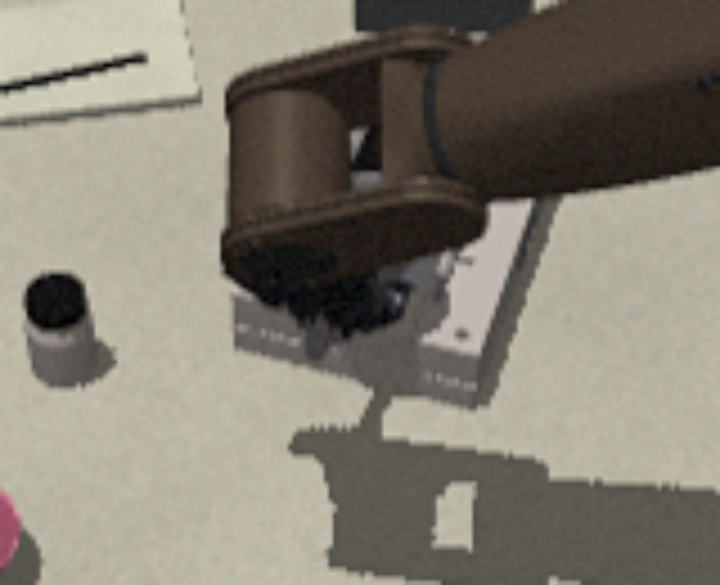

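View pics/d_scene.png

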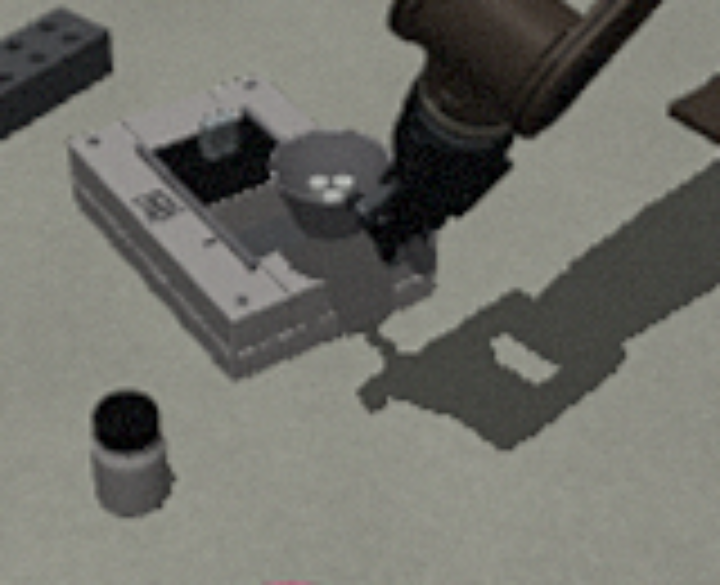

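Scene view: the cup is level over the +y part of the well, lip toward the well, with pellets inside. Now I tilt with the lip fixed over the well.

Call:
servo_tool:
  plan:
    - [[1.5,-0.5,9],[0.085,-0.01,0]]
    - [[1.5,-1.5,9],[0.085,-0.01,0]]
    - [[1.5,-2.5,8],[0.085,-0.01,0]]
    - [[-0.5,-6,8],[0.13,-0.012,0]]
    - [[-0.5,-7,8],[0.1,-0.012,0]]

```text
t: 4.95
tool_pos: [558.7, 27.8, 196.8]
tcp_rot: [-0.078, 0.996, -0.036, -0.0]
ft_force: [-0.1, 0.3, -2.4]
grip_width: 12.7
```

```bash
cat > pp.py <<'E'
from go import *
import sys
psi=RY-np.pi/2
o=env.get_obs(); p,A=grasp(PHI,1); cA=kin.quat(o['tcp_rot'])*A.inv(); cp=o['tool_pos']-cA.apply(p)
lip=cp+cA.apply([48,0,52]); z=cA.apply([0,0,1]); 
l=R.from_euler('z',-RY).apply(lip-np.r_[WELL,0]); print('theta',np.degrees(np.arccos(z[2])).round(1),'lip in well frame',l.round(1))
for a in sys.argv[1:]:
    th,zl,b=map(float,a.split(',')); delta(*tool(*pourpose(psi,0,np.radians(th),zl,b),PHI,1),a)
E
python3 pp.py 45,112,20 60,92,20
```

```text
theta 28.9 lip in well frame [ -2.7  25.6 129. ]
45,112,20 shift [  2.1 -29.8  16.8] rot [ 0.279 -0.029 -0.02 ] rows 2.5 ft [-0.1  0.3 -2.4] w 12.7 t 4.95
   margins [np.float64(0.56), np.float64(0.56), np.float64(0.56), np.float64(0.56), np.float64(0.56), np.float64(0.56), np.float64(0.56), np.float64(0.56), np.float64(0.56), np.float64(0.56), np.float64(0.56)]
60,92,20 shift [ -0.6 -59.6  21.3] rot [ 0.54  -0.051 -0.021] rows 4.8 ft [-0.1  0.3 -2.4] w 12.7 t 4.95
   margins [np.float64(0.56), np.float64(0.56), np.float64(0.55), np.float64(0.55), np.float64(0.55), np.float64(0.56), np.float64(0.56), np.float64(0.56), np.float64(0.56), np.float64(0.57), np.float64(0.57)]
```

Call:
servo_tool:
  plan:
    - [[1,-8,6],[0.09,-0.01,-0.006]]
    - [[1,-10,5],[0.09,-0.01,-0.006]]
    - [[0,-11,5],[0.09,-0.01,-0.006]]
    - [[-1,-15,3],[0.13,-0.01,0]]
    - [[-1,-15,2],[0.13,-0.01,0]]

```text
t: 5.37
tool_pos: [556.4, -28.6, 218.3]
tcp_rot: [-0.338, 0.94, -0.035, 0.019]
ft_force: [0.8, 0.4, -2.6]
grip_width: 12.3
```

```bash
python3 pp.py 60,90,20 70,86,20 80,84,20
python3 - <<'E'
from h import *
im,d=grab_frame("scene"); cv2.imwrite(f"pics/e_scene.png",cv2.resize(im[120:250,200:360,::-1],None,fx=4.5,fy=4.5))
E
```

```text
theta 59.6 lip in well frame [ 0.6 22.1 92.9]
60,90,20 shift [ 1.6 -3.2 -2.2] rot [ 0.009  0.011 -0.012] rows 0.2 ft [ 0.8  0.4 -2.6] w 12.3 t 5.37
   margins [np.float64(0.57), np.float64(0.57), np.float64(0.57), np.float64(0.57), np.float64(0.57), np.float64(0.57), np.float64(0.57), np.float64(0.57), np.float64(0.57), np.float64(0.57), np.float64(0.57)]
70,86,20 shift [ -0.5 -26.2   5.3] rot [ 0.182 -0.004 -0.011] rows 1.6 ft [ 0.8  0.4 -2.6] w 12.3 t 5.37
   margins [np.float64(0.57), np.float64(0.57), np.float64(0.57), np.float64(0.57), np.float64(0.58), np.float64(0.58), np.float64(0.58), np.float64(0.58), np.float64(0.59), np.float64(0.59), np.float64(0.59)]
80,84,20 shift [ -2.8 -50.8  10.8] rot [ 0.356 -0.019 -0.01 ] rows 3.1 ft [ 0.8  0.4 -2.6] w 12.3 t 5.37
   margins [np.float64(0.57), np.float64(0.57), np.float64(0.57), np.float64(0.58), np.float64(0.58), np.float64(0.59), np.float64(0.59), np.float64(0.6), np.float64(0.61), np.float64(0.61), np.float64(0.62)]
```

View pics/e_scene.png

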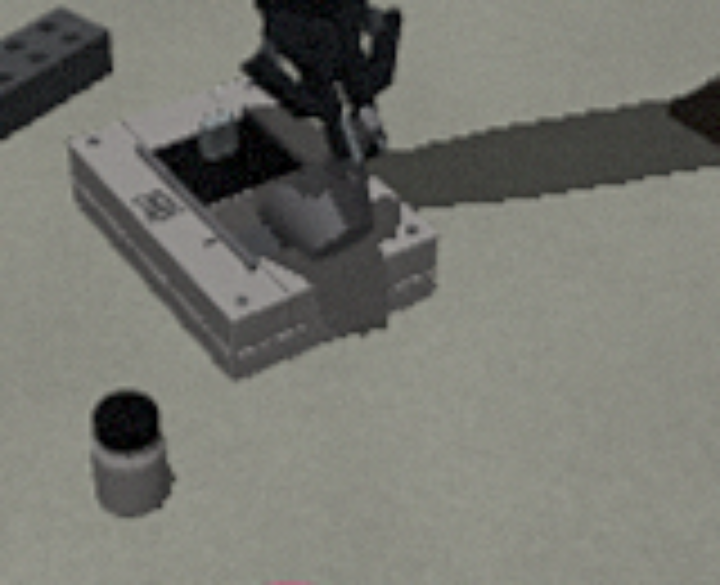

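Call:
servo_tool:
  plan:
    - [[0,-8,1],[0.058,0,-0.004]]
    - [[0,-8,2],[0.058,0,-0.004]]
    - [[-0.5,-8,2],[0.058,0,-0.003]]
    - [[-0.7,-8,2],[0.058,-0.006,0]]
    - [[-0.7,-8,2],[0.058,-0.006,0]]

```text
t: 5.83
tool_pos: [550.4, -72.8, 217.9]
tcp_rot: [-0.473, 0.88, -0.043, 0.017]
ft_force: [-0.0, -0.6, -2.8]
grip_width: 12.2
```

```bash
python3 pp.py 85,83,22 95,82,22
python3 - <<'E'
from h import *
im,d=grab_frame("scene"); cv2.imwrite(f"pics/f_scene.png",cv2.resize(im[120:250,200:360,::-1],None,fx=4.5,fy=4.5))
E
```

```text
theta 76.5 lip in well frame [-5.4 17.5 75. ]
85,83,22 shift [  2.3 -17.3  12.2] rot [ 0.146 -0.025 -0.001] rows 1.3 ft [-0.  -0.6 -2.8] w 12.2 t 5.83
   margins [np.float64(0.6), np.float64(0.6), np.float64(0.61), np.float64(0.61), np.float64(0.61), np.float64(0.62), np.float64(0.62), np.float64(0.62), np.float64(0.63), np.float64(0.63), np.float64(0.63)]
95,82,22 shift [ -0.1 -43.   11.9] rot [ 0.32  -0.04  -0.002] rows 2.8 ft [-0.  -0.6 -2.8] w 12.2 t 5.83
   margins [np.float64(0.6), np.float64(0.61), np.float64(0.61), np.float64(0.62), np.float64(0.62), np.float64(0.63), np.float64(0.64), np.float64(0.64), np.float64(0.65), np.float64(0.66), np.float64(0.66)]
```

View pics/f_scene.png

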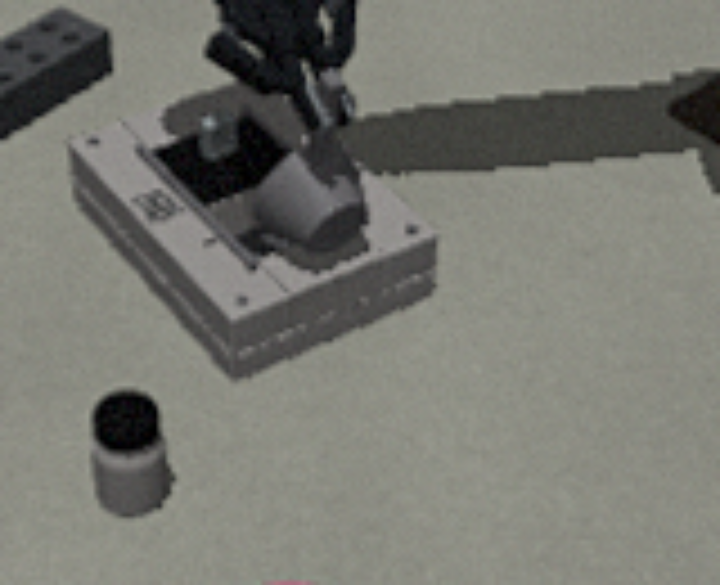

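Call:
servo_tool:
  plan:
    - [[1,-5,6],[0.05,-0.01,0]]
    - [[1,-6,6],[0.05,-0.01,0]]
    - [[0,-7,4],[0.05,-0.006,0]]
    - [[0,-7.5,3],[0.05,-0.006,0]]
    - [[0,-7.5,3],[0.05,-0.006,0]]

```text
t: 6.3
tool_pos: [550.1, -103.5, 232.9]
tcp_rot: [-0.579, 0.814, -0.036, 0.023]
ft_force: [-0.2, -0.0, -3.0]
grip_width: 12.8
```

```bash
python3 pp.py 95,82,22 105,82,22
python3 - <<'E'
from h import *
im,d=grab_frame("scene"); cv2.imwrite(f"pics/g_scene.png",cv2.resize(im[120:250,200:360,::-1],None,fx=4.5,fy=4.5))
E
```

```text
theta 90.8 lip in well frame [-2.  23.5 84.8]
95,82,22 shift [  0.3 -12.4  -3. ] rot [ 0.072 -0.011 -0.005] rows 0.6 ft [-0.2 -0.  -3. ] w 12.8 t 6.3
   margins [np.float64(0.65), np.float64(0.65), np.float64(0.65), np.float64(0.65), np.float64(0.65), np.float64(0.66), np.float64(0.66), np.float64(0.66), np.float64(0.66), np.float64(0.66), np.float64(0.66)]
105,82,22 shift [ -2.1 -37.8  -6.7] rot [ 0.246 -0.026 -0.005] rows 2.2 ft [-0.2 -0.  -3. ] w 12.8 t 6.3
   margins [np.float64(0.65), np.float64(0.65), np.float64(0.66), np.float64(0.66), np.float64(0.67), np.float64(0.67), np.float64(0.68), np.float64(0.68), np.float64(0.69), np.float64(0.69), np.float64(0.7)]
```

View pics/g_scene.png

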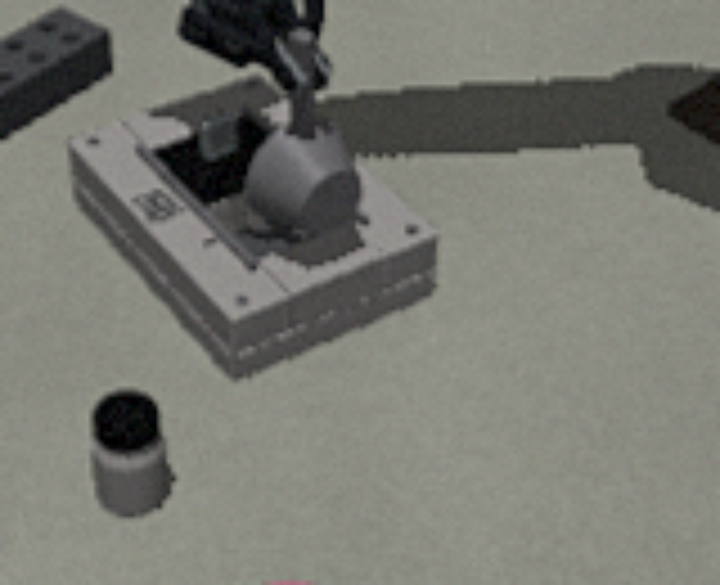

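Call:
servo_tool:
  plan:
    - [[0,-7,-1],[0.05,-0.006,0]]
    - [[0,-7.5,0],[0.05,-0.006,0]]
    - [[0,-7.5,0],[0.05,-0.006,0]]
    - [[-0.5,-7.5,0],[0.05,-0.006,0]]
    - [[-0.5,-7.5,-1],[0.05,-0.006,0]]

```text
t: 6.77
tool_pos: [549.1, -136.8, 226.7]
tcp_rot: [-0.673, 0.738, -0.03, 0.028]
ft_force: [-1.0, -0.2, -1.6]
grip_width: 12.6
```

```bash
python3 pp.py 105,82,22 119,82,22
python3 - <<'E'
from h import *
im,d=grab_frame("scene"); cv2.imwrite(f"pics/i_scene.png",cv2.resize(im[120:250,200:360,::-1],None,fx=4.5,fy=4.5))
E
```

```text
theta 104.8 lip in well frame [ 0.4 25.9 82.4]
105,82,22 shift [-1.2 -4.5 -0.5] rot [ 0.004 -0.    -0.01 ] rows 0.1 ft [-1.  -0.2 -1.6] w 12.6 t 6.77
   margins [np.float64(0.7), np.float64(0.7), np.float64(0.7), np.float64(0.7), np.float64(0.7), np.float64(0.7), np.float64(0.7), np.float64(0.7), np.float64(0.7), np.float64(0.7), np.float64(0.7)]
119,82,22 shift [ -4.3 -38.2 -13.1] rot [ 0.248 -0.022 -0.01 ] rows 2.2 ft [-1.  -0.2 -1.6] w 12.6 t 6.77
   margins [np.float64(0.7), np.float64(0.7), np.float64(0.71), np.float64(0.71), np.float64(0.72), np.float64(0.72), np.float64(0.71), np.float64(0.69), np.float64(0.67), np.float64(0.66), np.float64(0.64)]
```

View pics/i_scene.png

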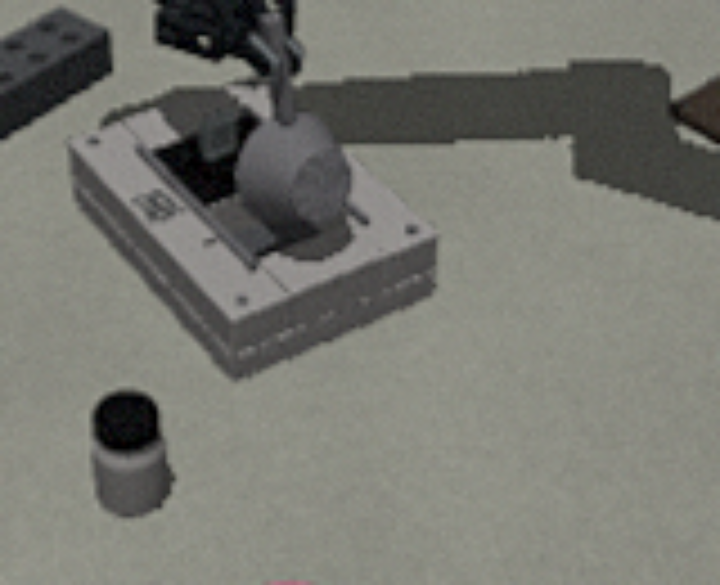

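Call:
servo_tool:
  plan:
    - [[0,-5,0],[0.04,-0.004,-0.002]]
    - [[-1,-7,-1],[0.05,-0.004,-0.002]]
    - [[-1,-7,-2],[0.05,-0.004,-0.002]]
    - [[-1,-7,-2],[0.05,-0.004,-0.002]]
    - [[-1,-6,-2],[0.05,-0.004,-0.002]]

```text
t: 7.23
tool_pos: [546.0, -164.3, 216.6]
tcp_rot: [0.755, -0.655, 0.031, -0.03]
ft_force: [-0.9, 0.2, -2.0]
grip_width: 12.4
```

Call:
servo_tool:
  plan:
    - [[0,0,0.5],[0.02,0,0]]
    - [[0,0,0.5],[-0.03,0,0]]
    - [[0,0,0.5],[0.04,0,0]]
    - [[0,0,0.5],[0,0,0]]

```text
t: 7.57
tool_pos: [546.3, -160.5, 216.5]
tcp_rot: [0.762, -0.646, 0.033, -0.027]
ft_force: [-0.6, 0.3, -1.2]
grip_width: 12.3
```

```bash
python3 pp.py 119,84,22 100,100,24
python3 - <<'E'
from h import *
for n in("scene","side"):
    im,d=grab_frame(n); cv2.imwrite(f"pics/j_{n}.png",cv2.resize(im[110:250,200:360,::-1],None,fx=4.5,fy=4.5))
E
```

```text
theta 119.4 lip in well frame [-2.5 37.5 85.4]
119,84,22 shift [ -1.4 -14.5  -0.9] rot [-0.009 -0.014 -0.009] rows 0.4 ft [-0.6  0.3 -1.2] w 12.3 t 7.57
   margins [np.float64(0.64), np.float64(0.64), np.float64(0.64), np.float64(0.64), np.float64(0.64), np.float64(0.64), np.float64(0.64), np.float64(0.64), np.float64(0.64), np.float64(0.64), np.float64(0.64)]
100,100,24 shift [ 3.1 33.9 30.1] rot [-0.339  0.015 -0.006] rows 3.0 ft [-0.6  0.3 -1.2] w 12.3 t 7.57
   margins [np.float64(0.64), np.float64(0.67), np.float64(0.69), np.float64(0.71), np.float64(0.71), np.float64(0.7), np.float64(0.7), np.float64(0.69), np.float64(0.69), np.float64(0.69), np.float64(0.68)]
```

View pics/j_scene.png

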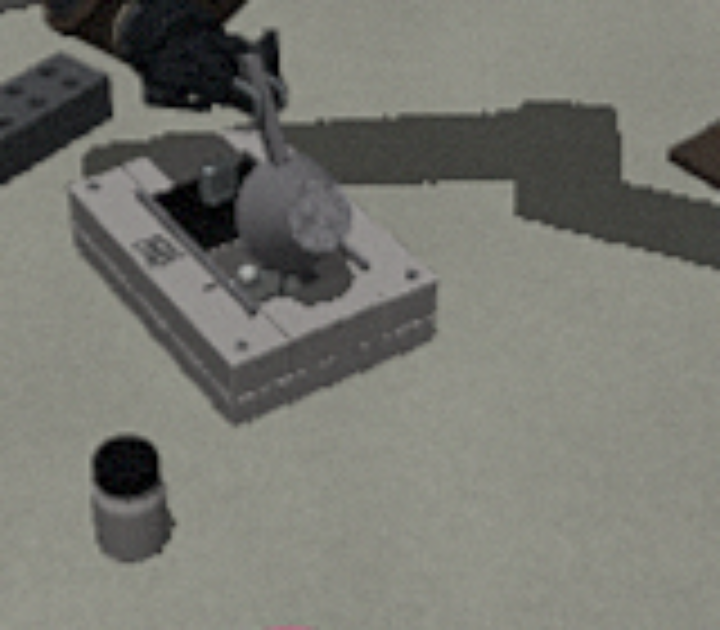

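View pics/j_side.png

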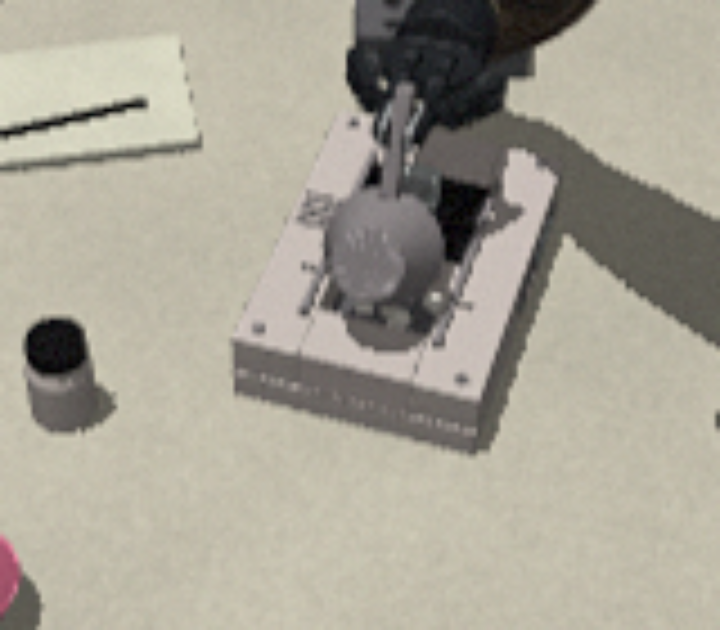

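Several pellets are visible in the well, and the force reading (1.2 N) matches an empty cup. I'm recentring, then raising to look.

Call:
servo_tool:
  plan:
    - [[0,-8,1],[0,0,0]]
    - [[0,-8,1],[0.03,0,0]]
    - [[0,0,0],[-0.03,0,0]]
    - [[0,0,20],[0,0,0]]
    - [[0,0,30],[0,0,0]]

```text
t: 8.08
tool_pos: [546.1, -177.5, 266.9]
tcp_rot: [0.761, -0.648, 0.035, -0.025]
ft_force: [0.1, 0.7, -0.1]
grip_width: 12.3
```

Call:
servo_tool:
  plan:
    - [[0,0,30],[0,0,0]]
    - [[0,10,30],[0,0,0]]
    - [[0,20,30],[0,0,0]]
    - [[0,30,10],[0,0,0]]
    - [[0,30,0],[0,0,0]]

```text
t: 8.5
tool_pos: [546.8, -91.6, 379.5]
tcp_rot: [0.755, -0.655, 0.032, -0.034]
ft_force: [0.5, 0.1, -1.6]
grip_width: 12.3
```

```bash
python3 pp.py
python3 - <<'E'
from h import *
for n in("scene","side"):
    im,d=grab_frame(n); cv2.imwrite(f"pics/k_{n}.png",cv2.resize(im[110:250,200:360,::-1],None,fx=4.5,fy=4.5))
E
```

```text
theta 118.1 lip in well frame [ -6.3 103.2 246.9]
```

View pics/k_scene.png

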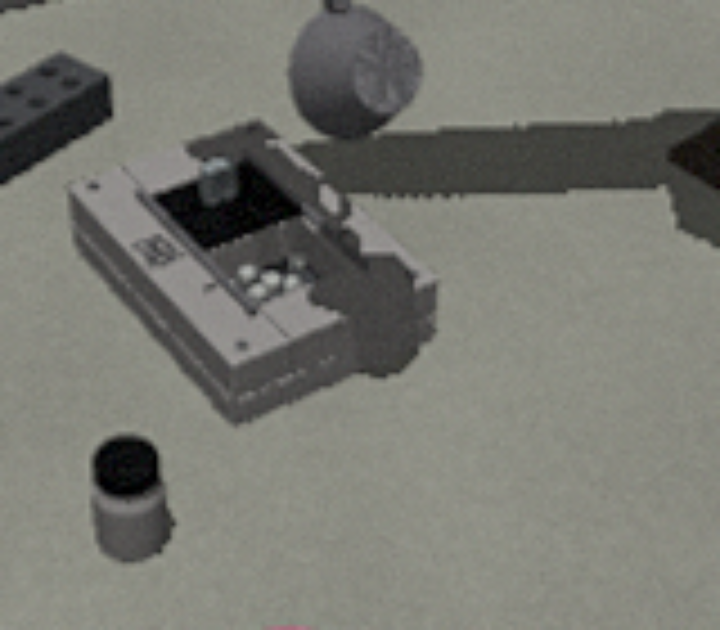

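View pics/k_side.png

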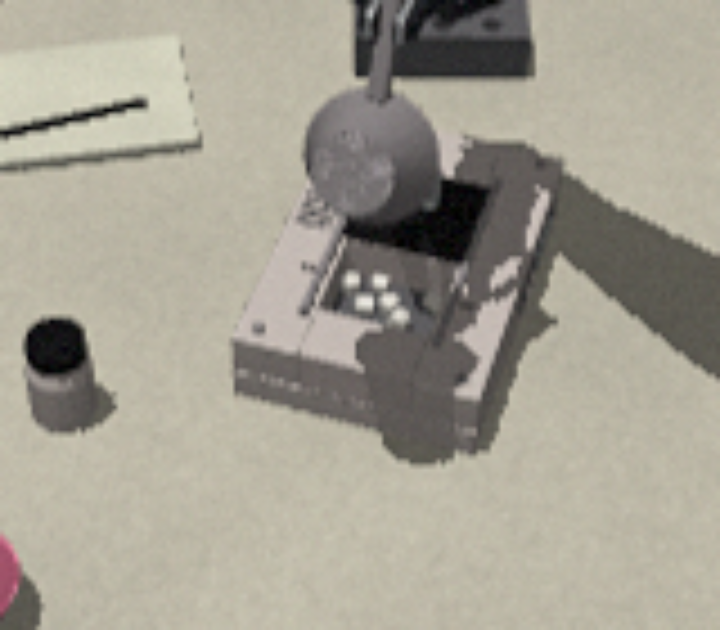

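The side view shows at least five pellets in the well at (350–400, 280–317), some in shadow. The scene view shows five or six, and none are outside. I'm now returning the cup upright.

Run:
```python
from go import *
psi=RY-np.pi/2
delta(*tool(CUP+[0,0,140],Y0,PHI,1),'direct')
delta(*tool(np.array([560.,0,200]),R.from_euler('z',psi),PHI,1),'upright')
```

```text
direct shift [ -58.6  305.7 -190.4] rot [-1.752 -1.314  0.88 ] rows 20.8 ft [-0.3 -0.2 -0.9] w 12.7 t 8.6
   margins [np.float64(0.64), np.float64(0.65), np.float64(0.65), np.float64(0.63), np.float64(0.6), np.float64(0.56), np.float64(0.52), np.float64(0.47), np.float64(0.42), np.float64(0.38), np.float64(0.35)]
upright shift [  23.2  188.1 -130.4] rot [-2.055  0.18   0.006] rows 18.2 ft [-0.3 -0.2 -0.9] w 12.7 t 8.6
   margins [np.float64(0.64), np.float64(0.64), np.float64(0.64), np.float64(0.64), np.float64(0.63), np.float64(0.63), np.float64(0.63), np.float64(0.64), np.float64(0.65), np.float64(0.67), np.float64(0.7)]
```

Call:
servo_tool:
  plan:
    - [[-2.5,15,-2],[-0.083,-0.063,0.042]]
    - [[-2.5,15,-2],[-0.083,-0.063,0.042]]
    - [[-2.5,15,-2],[-0.083,-0.063,0.042]]
    - [[-2.5,15,-2],[-0.083,-0.063,0.042]]
    - [[-2.5,15,-2],[-0.083,-0.063,0.042]]

```text
t: 9.02
tool_pos: [531.6, -14.8, 364.5]
tcp_rot: [-0.59, 0.788, 0.166, 0.06]
ft_force: [0.8, -0.4, -1.4]
grip_width: 12.4
```

Call:
servo_tool:
  plan:
    - [[-2.5,15,-5],[-0.083,-0.063,0.042]]
    - [[-2.5,15,-5],[-0.083,-0.063,0.042]]
    - [[-2.5,15,-5],[-0.083,-0.063,0.042]]
    - [[-2.5,15,-5],[-0.083,-0.063,0.042]]
    - [[-2.5,15,-5],[-0.083,-0.063,0.042]]

```text
t: 9.43
tool_pos: [519.7, 57.6, 339.8]
tcp_rot: [-0.37, 0.855, 0.354, 0.088]
ft_force: [-0.2, -0.5, -1.9]
grip_width: 12.4
```

Run:
```python
from go import *
delta(*tool(CUP+[0,0,140],Y0,PHI,1),'direct')
```

```text
direct shift [ -32.3  159.6 -152.1] rot [-0.876 -0.645  0.446] rows 10.4 ft [-0.2 -0.5 -1.9] w 12.4 t 9.43
   margins [np.float64(0.62), np.float64(0.59), np.float64(0.56), np.float64(0.53), np.float64(0.5), np.float64(0.47), np.float64(0.44), np.float64(0.41), np.float64(0.39), np.float64(0.37), np.float64(0.35)]
```

Call:
servo_tool:
  plan:
    - [[-3,15,-12],[-0.083,-0.061,0.042]]
    - [[-3,15,-14],[-0.083,-0.061,0.042]]
    - [[-3,15,-14],[-0.083,-0.061,0.042]]
    - [[-3,15,-14],[-0.083,-0.061,0.042]]
    - [[-3,15,-14],[-0.083,-0.061,0.042]]

```text
t: 9.85
tool_pos: [506.7, 130.8, 275.6]
tcp_rot: [-0.119, 0.845, 0.51, 0.108]
ft_force: [0.4, 0.3, -2.3]
grip_width: 12.6
```

Call:
servo_tool:
  plan:
    - [[-3,15,-14],[-0.083,-0.061,0.042]]
    - [[-3,15,-14],[-0.083,-0.061,0.042]]
    - [[-3,15,-14],[-0.083,-0.061,0.042]]
    - [[-3,15,-14],[-0.083,-0.061,0.042]]
    - [[-3,15,-12],[-0.083,-0.061,0.042]]

```text
t: 10.27
tool_pos: [491.8, 206.5, 209.2]
tcp_rot: [0.137, 0.762, 0.622, 0.117]
ft_force: [-0.8, -0.5, -2.0]
grip_width: 12.6
```

Run:
```python
from go import *
delta(*tool(CUP+[0,0,60],Y0,PHI,1),'60')
```

```text
60 shift [  -4.4   10.6 -101.6] rot [-0.005  0.014  0.001] rows 2.7 ft [-0.8 -0.5 -2. ] w 12.6 t 10.27
   margins [np.float64(0.35), np.float64(0.35), np.float64(0.34), np.float64(0.33), np.float64(0.33), np.float64(0.32), np.float64(0.32), np.float64(0.31), np.float64(0.31), np.float64(0.3), np.float64(0.3)]
```

Call:
servo_tool:
  plan:
    - [[-1,3,-20],[0,0.005,0]]
    - [[-1,3,-22],[0,0.005,0]]
    - [[-1,3,-22],[0,0,0]]
    - [[0,0,-20],[0,0,0]]
    - [[0,0,-12],[0,0,0]]

```text
t: 10.68
tool_pos: [484.4, 219.8, 109.9]
tcp_rot: [0.134, 0.76, 0.626, 0.112]
ft_force: [0.1, 0.2, -0.9]
grip_width: 12.4
```

Run:
```python
from go import *
from h import *
delta(*tool(CUP,Y0,PHI,1),'0')
for n in("scene","side"):
    im,d=grab_frame(n); cv2.imwrite(f"pics/l_{n}.png",cv2.resize(im[130:270,210:350,::-1],None,fx=4.2,fy=4.2))
```

```text
0 shift [  3.   -2.7 -62.3] rot [-0.001  0.002 -0.009] rows 1.6 ft [ 0.1  0.2 -0.9] w 12.4 t 10.68
   margins [np.float64(0.3), np.float64(0.3), np.float64(0.29), np.float64(0.29), np.float64(0.29), np.float64(0.29), np.float64(0.29), np.float64(0.29), np.float64(0.29), np.float64(0.27), np.float64(0.26)]
```

View pics/l_scene.png

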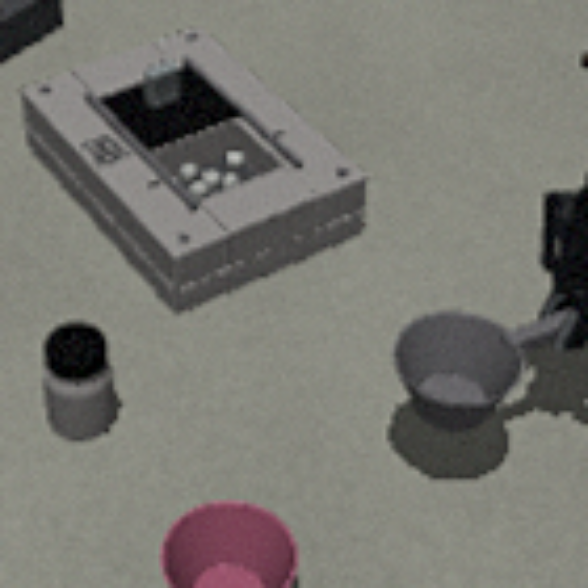

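View pics/l_side.png

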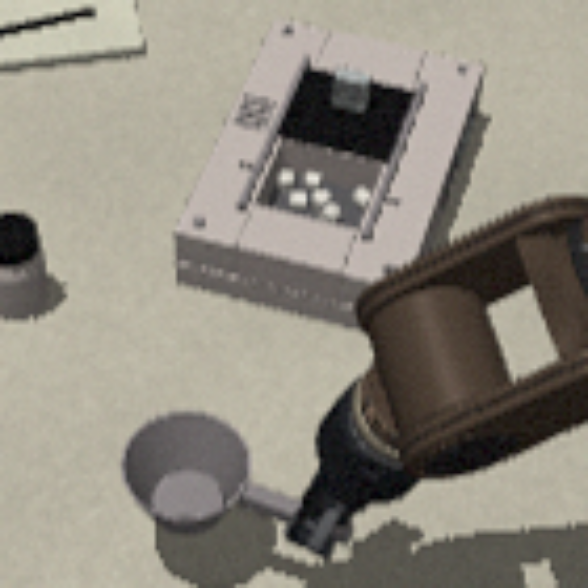

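The side view shows all six pellets in the well and the cup empty. I'm setting the cup down.

Call:
servo_tool:
  plan:
    - [[1,-1,-14],[0,0,-0.005]]
    - [[1,-1,-16],[0,0,-0.004]]
    - [[0,0,-14],[0,0,0]]
    - [[0,0,-7],[0,0,0]]
    - [[0,0,-3],[0,0,0]]

```text
t: 11.2
tool_pos: [491.3, 216.6, 60.6]
tcp_rot: [0.137, 0.764, 0.621, 0.113]
ft_force: [-0.3, 0.0, -0.5]
grip_width: 12.4
```

```bash
python3 -c "
from go import *
delta(*tool(CUP,Y0,PHI,1),'0')"
```

```text
0 shift [ -3.9   0.6 -13. ] rot [-0.001  0.009  0.004] rows 0.4 ft [-0.3  0.  -0.5] w 12.4 t 11.2
   margins [np.float64(0.28), np.float64(0.28), np.float64(0.28), np.float64(0.28), np.float64(0.27), np.float64(0.27), np.float64(0.27), np.float64(0.27), np.float64(0.27), np.float64(0.26), np.float64(0.26)]
```

Call:
servo_tool:
  plan:
    - [[-1,0,-5],[0,0.009,0]]
    - [[0,0,-4],[0,0,0]]
    - [[0,0,-2],[0,0,0]]
    - [[0,0,-1],[0,0,0]]

```text
t: 11.53
tool_pos: [492.7, 216.7, 51.0]
tcp_rot: [0.135, 0.764, 0.621, 0.112]
ft_force: [0.2, 0.4, -0.2]
grip_width: 12.4
```

```bash
python3 -c "
from go import *
delta(*tool(CUP,Y0,PHI,1),'0')"
```

```text
0 shift [-5.4  0.5 -3.4] rot [-0.002  0.004  0.005] rows 0.2 ft [ 0.2  0.4 -0.2] w 12.4 t 11.53
   margins [np.float64(0.27), np.float64(0.27), np.float64(0.27), np.float64(0.27), np.float64(0.26), np.float64(0.26), np.float64(0.26), np.float64(0.26), np.float64(0.26), np.float64(0.26), np.float64(0.26)]
```

Call:
servo_tool:
  plan:
    - [[0,0,-1.5],[0,0,0]]
    - [[0,0,-1.5],[0,0,0]]
    - [[0,0,-1.5],[0,0,0]]

```text
t: 11.78
tool_pos: [494.1, 217.2, 48.8]
tcp_rot: [0.136, 0.764, 0.62, 0.113]
ft_force: [-6.8, -0.6, 10.0]
grip_width: 12.2
```

Run:
```python
from go import *
delta(*tool(CUP,Y0,PHI,1),'0')
from h import *
im,d=grab_frame("scene"); cv2.imwrite(f"pics/m_scene.png",cv2.resize(im[190:270,270:370,::-1],None,fx=6,fy=6))
```

```text
0 shift [-6.8 -0.  -1.1] rot [-0.003  0.007  0.006] rows 0.2 ft [-6.8 -0.6 10. ] w 12.2 t 11.78
   margins [np.float64(0.26), np.float64(0.26), np.float64(0.26), np.float64(0.26), np.float64(0.26), np.float64(0.26), np.float64(0.26), np.float64(0.26), np.float64(0.26), np.float64(0.26), np.float64(0.26)]
```

View pics/m_scene.png

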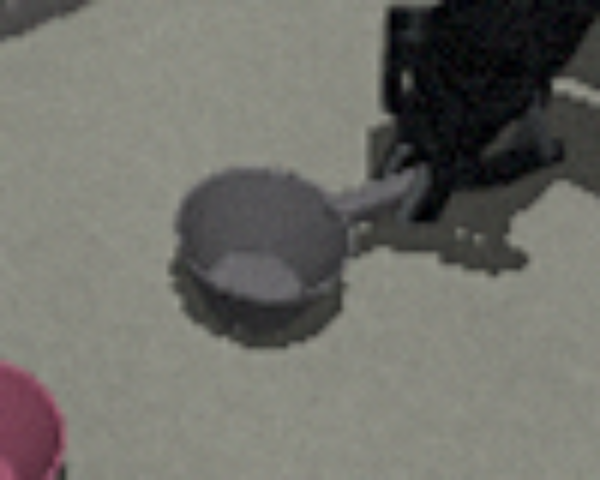

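Contact at 10 N: the cup is on the bench. I'm releasing and retracting along the tool axis.

Call:
servo_tool:
  plan:
    - [[0,0,0.5],[0,0,0]]
    - [[0,0,0],[0,0,0]]
    - [[0,0,0],[0,0,0]]
    - [[0,0,0],[0,0,0]]
  gripper: 50

```text
t: 12.17
tool_pos: [496.5, 218.2, 51.9]
tcp_rot: [0.137, 0.763, 0.62, 0.116]
ft_force: [0.1, 0.2, -0.3]
grip_width: 50.1
```

Call:
servo_tool:
  plan:
    - [[-4,1,12],[0,0,0]]
    - [[-7,1,20],[0,0,0]]
    - [[-10,2,30],[0,0,0]]
    - [[-8,0,30],[0,0,0]]
    - [[0,0,30],[0,0,0]]

```text
t: 12.58
tool_pos: [460.7, 219.9, 168.2]
tcp_rot: [0.134, 0.764, 0.622, 0.107]
ft_force: [0.3, -0.2, -0.1]
grip_width: 50.0
```

Run:
```python
from go import *
from h import *
for n in("scene","side"):
    im,d=grab_frame(n); np.savez(f"pics/n_{n}.npz",im=im,d=d); cv2.imwrite(f"pics/n_{n}.png",im[:,:,::-1])
# tab pinch pose: reader frame
RA=R.from_euler('z',RY)
for sgn in (1,-1):
  for tilt in (0,):
    x=RA.apply([0,sgn,0]); z=np.array([0,0,-1.]); A=R.from_matrix(np.c_[x,np.cross(z,x),z])
    tab=np.r_[RC,0]+RA.apply([0,-45,112])
    for dz in (110,):
        p=np.r_[tab[:2],dz]; q=ik(p,A); print(sgn,p.round(1),q.round(2),round(margin(q),2))
        q=ik(p+RA.apply([0,40,0]),A); print(q.round(2))
    delta(p+[0,0,100],A,'above tab')
```

```text
1 [ 540.4 -223.8  110. ] [-0.57  0.25  1.91  0.    0.98 -2.05] 0.57
[-0.5   0.23  1.93  0.    0.98 -1.98]
above tab shift [  74.6 -445.3   35.2] rot [0.047 0.355 0.113] rows 11.9 ft [ 0.6 -0.6  1.3] w 50.4 t 12.68
   margins [np.float64(0.3), np.float64(0.28), np.float64(0.28), np.float64(0.29), np.float64(0.31), np.float64(0.34), np.float64(0.38), np.float64(0.43), np.float64(0.49), np.float64(0.56), np.float64(0.64)]
-1 [ 540.4 -223.8  110. ] [-0.57  0.25  1.91  0.    0.98  1.1 ] 0.57
[-0.5   0.23  1.93  0.    0.98  1.16]
above tab shift [  74.6 -445.3   35.2] rot [ 0.536 -0.071 -2.98 ] rows 26.7 ft [ 0.6 -0.6  1.3] w 50.4 t 12.68
   margins [np.float64(0.3), np.float64(0.29), np.float64(0.29), np.float64(0.3), np.float64(0.32), np.float64(0.36), np.float64(0.4), np.float64(0.45), np.float64(0.51), np.float64(0.57), np.float64(0.64)]
```

View pics/n_side.png

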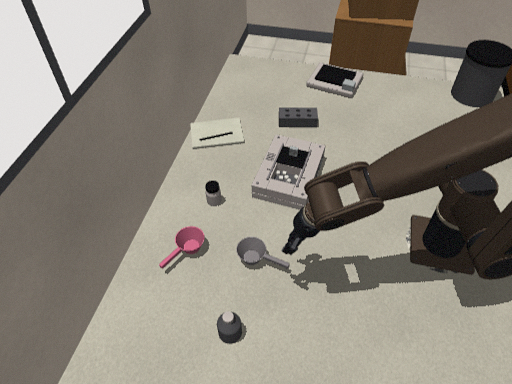

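The side view shows the cup standing upright and clear of the reader at (251,250), with pellets in the well. I'm moving on to the tab.

Call:
servo_tool:
  plan:
    - [[5,-30,10],[0.004,0.03,0.01]]
    - [[6,-36,10],[0.004,0.03,0.01]]
    - [[6,-36,6],[0.004,0.03,0.01]]
    - [[6,-36,4],[0.004,0.03,0.01]]
    - [[6,-36,4],[0.004,0.03,0.01]]

```text
t: 13.1
tool_pos: [492.5, 48.5, 209.5]
tcp_rot: [0.076, 0.75, 0.654, 0.068]
ft_force: [0.4, 0.8, 0.1]
grip_width: 50.1
```

Call:
servo_tool:
  plan:
    - [[6,-36,3],[0.004,0.03,0.01]]
    - [[6,-36,3],[0.004,0.03,0.01]]
    - [[6,-36,3],[0.004,0.03,0.01]]
    - [[6,-36,3],[0.004,0.03,0.01]]
    - [[6,-30,3],[0.004,0.03,0.01]]

```text
t: 13.52
tool_pos: [521.7, -136.0, 222.9]
tcp_rot: [0.014, 0.737, 0.675, 0.018]
ft_force: [-0.3, 0.3, -0.5]
grip_width: 49.9
```

```bash
cat > tb.py <<'E'
from go import *
import sys
RA=R.from_euler('z',RY); x=RA.apply([0,1,0]); z=np.array([0,0,-1.]); TA=R.from_matrix(np.c_[x,np.cross(z,x),z])
def tt(y,zz,xx=0): return np.r_[RC,0]+RA.apply([xx,y,zz]),TA
o=env.get_obs(); print('in reader frame',RA.inv().apply(o['tool_pos']-np.r_[RC,0]).round(1))
for a in sys.argv[1:]:
    y,zz=map(float,a.split(',')); delta(*tt(y,zz),a)
E
python3 tb.py -45,200
```

```text
in reader frame [-26.6  40.7 222.9]
-45,200 shift [ 18.7 -87.8 -22.9] rot [-0.004  0.047 -0.004] rows 2.4 ft [-0.3  0.3 -0.5] w 49.9 t 13.52
   margins [np.float64(0.51), np.float64(0.52), np.float64(0.53), np.float64(0.55), np.float64(0.56), np.float64(0.57), np.float64(0.58), np.float64(0.59), np.float64(0.6), np.float64(0.61), np.float64(0.63)]
```

Call:
servo_tool:
  plan:
    - [[6,-26,-5],[0,0.015,0]]
    - [[6,-26,-7],[0,0.015,0]]
    - [[4,-18,-7],[0,0.01,0]]
    - [[2,-8,0],[0,0.005,0]]
    - [[0,0,0],[0,0,0]]

```text
t: 13.93
tool_pos: [541.0, -226.5, 200.3]
tcp_rot: [-0.001, 0.741, 0.672, 0.0]
ft_force: [0.5, 1.0, 0.4]
grip_width: 49.9
```

```bash
python3 tb.py -45,160
python3 - <<'E'
from go import *
from h import *
o=env.get_obs(); im,d=grab_frame('wrist'); cv2.imwrite("pics/o_wrist.png",im[:,:,::-1])
c=camera_info('wrist'); A=kin.quat(o['tcp_rot'])
for x,y,z in ((-15,-52,112),(15,-52,112),(15,-38,112),(-15,-38,112),(-51,0,76),(51,0,76)):
    p=np.r_[RC,0]+R.from_euler('z',RY).apply([x,y,z]); q=np.linalg.inv(c['mount'])@np.append(A.inv().apply(p-o['tool_pos']),1); v=np.array([q[0],-q[1],-q[2]])
    th=np.arctan2(np.hypot(v[0],v[1]),v[2]); uv=v[:2]/np.hypot(*v[:2])*th*c['fx']; print(x,y,(uv+[c['cx'],c['cy']]).round(1))
E
```

```text
in reader frame [  0.8 -47.7 200.3]
-45,160 shift [ -0.6   2.7 -40.3] rot [-0.002 -0.002  0.006] rows 1.1 ft [0.5 1.  0.4] w 49.9 t 13.93
   margins [np.float64(0.63), np.float64(0.63), np.float64(0.63), np.float64(0.62), np.float64(0.62), np.float64(0.62), np.float64(0.61), np.float64(0.61), np.float64(0.61), np.float64(0.6), np.float64(0.6)]
-15 -52 [254.3 186.3]
15 -52 [254.8 224.9]
15 -38 [273.4 224.8]
-15 -38 [273.7 186.1]
-51 0 [317.6 132.6]
51 0 [312.5 245.5]
```

View pics/o_wrist.png

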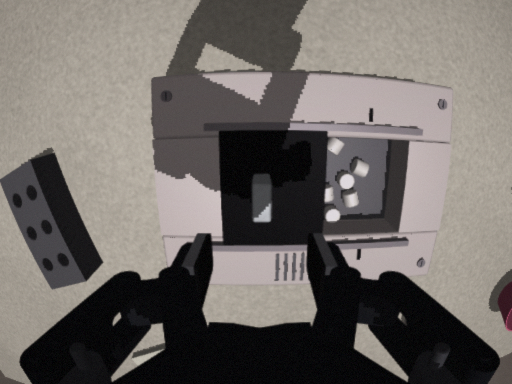

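The wrist view shows six pellets in the well, around (328–361, 146–215), and the tab at (262,200) centred between the fingers. I'm descending.

Call:
servo_tool:
  plan:
    - [[0,1.5,-18],[0,0,0.005]]
    - [[0,1,-20],[0,0,0]]
    - [[0,0,-20],[0,0,0]]
    - [[0,0,-16],[0,0,0]]
    - [[0,0,-8],[0,0,0]]

```text
t: 14.4
tool_pos: [541.8, -217.4, 119.7]
tcp_rot: [0.001, 0.737, 0.676, 0.002]
ft_force: [0.1, 0.1, 0.1]
grip_width: 50.4
```

```bash
python3 tb.py -45,110
```

```text
in reader frame [  0.9 -38.5 119.7]
-45,110 shift [-1.5 -6.4 -9.7] rot [-0.001  0.005 -0.005] rows 0.3 ft [0.1 0.1 0.1] w 50.4 t 14.4
   margins [np.float64(0.57), np.float64(0.57), np.float64(0.57), np.float64(0.57), np.float64(0.57), np.float64(0.57), np.float64(0.57), np.float64(0.57), np.float64(0.57), np.float64(0.57), np.float64(0.57)]
```

Call:
servo_tool:
  plan:
    - [[-1,-5,-6],[0,0.004,0]]
    - [[0,-1.5,-4],[0,0,0]]
    - [[0,0,0],[0,0,0]]

```text
t: 14.65
tool_pos: [539.8, -220.7, 107.9]
tcp_rot: [-0.002, 0.736, 0.677, 0.0]
ft_force: [-0.3, 0.4, 0.6]
grip_width: 50.0
```

```bash
python3 tb.py -45,110
```

```text
in reader frame [ -0.9 -42.  107.9]
-45,110 shift [ 0.6 -3.1  2.1] rot [-0.003 -0.002 -0.008] rows 0.1 ft [-0.3  0.4  0.6] w 50.0 t 14.65
   margins [np.float64(0.57), np.float64(0.57), np.float64(0.57), np.float64(0.57), np.float64(0.57), np.float64(0.57), np.float64(0.57), np.float64(0.57), np.float64(0.57), np.float64(0.57), np.float64(0.57)]
```

Call:
servo_tool:
  plan:
    - [[0.5,-3,2],[0,0,-0.006]]
    - [[0,0,0],[0,0,0]]
    - [[0,0,0],[0,0,0]]
    - [[0,0,0],[0,0,0]]
    - [[0,0,0],[0,0,0]]
  gripper: 8
  grip_force: 60

```text
t: 15.07
tool_pos: [541.5, -224.8, 112.7]
tcp_rot: [0.0, 0.738, 0.674, 0.001]
ft_force: [0.4, 0.3, -3.6]
grip_width: 13.1
```

Call:
servo_tool:
  plan:
    - [[0,0,0],[0,0,0]]
    - [[0,0,0],[0,0,0]]

```text
t: 15.23
tool_pos: [541.5, -224.8, 112.7]
tcp_rot: [0.0, 0.739, 0.674, 0.001]
ft_force: [0.9, 0.2, -0.6]
grip_width: 13.0
```

```bash
python3 tb.py -45,110
python3 - <<'E'
from h import *
for n in("scene","side"):
    im,d=grab_frame(n); cv2.imwrite(f"pics/p_{n}.png",cv2.resize(im[130:230,210:340,::-1],None,fx=5,fy=5))
E
```

```text
in reader frame [  1.2 -45.9 112.7]
-45,110 shift [-1.1  1.  -2.7] rot [-0.001  0.002 -0.   ] rows 0.1 ft [ 0.9  0.2 -0.6] w 13.0 t 15.23
   margins [np.float64(0.58), np.float64(0.58), np.float64(0.58), np.float64(0.58), np.float64(0.58), np.float64(0.58), np.float64(0.58), np.float64(0.58), np.float64(0.58), np.float64(0.58), np.float64(0.57)]
```

View pics/p_scene.png

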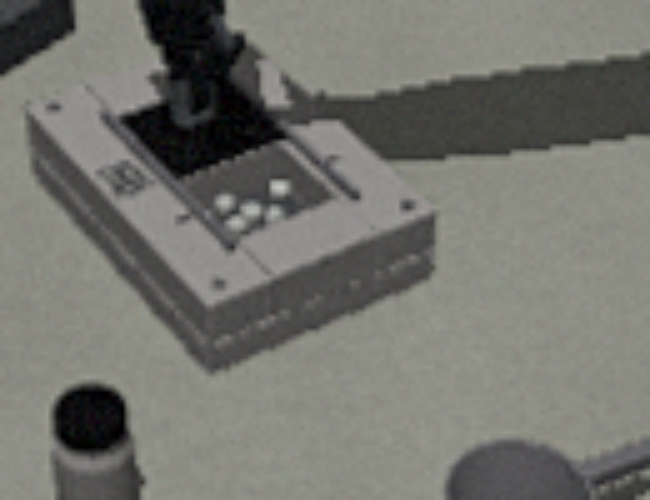

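The tab is gripped (13.0 mm) with the shutter still back, and TCP y in the reader frame is -45.9. Now I slide 40 mm along reader +y, direction (0.092, 0.996).

Call:
servo_tool:
  plan:
    - [[0.5,6,0],[0,0,0]]
    - [[0.7,8,0],[0,0,0]]
    - [[0.7,8,0],[0,0,0]]
    - [[0.7,8,0],[0,0,0]]
    - [[0.4,4,0],[0,0,0]]
  grip_force: 80

```text
t: 15.75
tool_pos: [544.5, -191.7, 112.8]
tcp_rot: [0.003, 0.739, 0.674, -0.001]
ft_force: [-0.1, -5.2, -4.2]
grip_width: 12.2
```

```bash
python3 tb.py -5.9,112.7
```

```text
in reader frame [  1.2 -12.7 112.8]
-5.9,112.7 shift [-0.6  6.8 -0.1] rot [ 0.006  0.003 -0.   ] rows 0.2 ft [-0.1 -5.2 -4.2] w 12.2 t 15.75
   margins [np.float64(0.55), np.float64(0.55), np.float64(0.55), np.float64(0.55), np.float64(0.55), np.float64(0.55), np.float64(0.55), np.float64(0.55), np.float64(0.55), np.float64(0.55), np.float64(0.55)]
```

Call:
servo_tool:
  plan:
    - [[0.4,4,0],[0,0,0]]
    - [[0.2,2,0],[0,0,0]]
    - [[0,1,0],[0,0,0]]

```text
t: 16.0
tool_pos: [545.3, -183.7, 112.8]
tcp_rot: [0.005, 0.738, 0.675, -0.002]
ft_force: [1.0, -6.1, -3.9]
grip_width: 12.6
```

```bash
python3 tb.py -5.9,112.7
```

```text
in reader frame [  1.2  -4.6 112.8]
-5.9,112.7 shift [-1.3 -1.2 -0.1] rot [ 0.009  0.003 -0.002] rows 0.1 ft [ 1.  -6.1 -3.9] w 12.6 t 16.0
   margins [np.float64(0.55), np.float64(0.55), np.float64(0.55), np.float64(0.55), np.float64(0.55), np.float64(0.55), np.float64(0.55), np.float64(0.55), np.float64(0.55), np.float64(0.55), np.float64(0.55)]
```

Call:
servo_tool:
  plan:
    - [[0,0,0],[0,0,0]]
    - [[0,0,0],[0,0,0]]
    - [[0,0,0],[0,0,0]]

```text
t: 16.25
tool_pos: [545.3, -183.3, 112.8]
tcp_rot: [0.005, 0.738, 0.674, -0.003]
ft_force: [0.5, -5.3, -3.2]
grip_width: 12.1
```

```bash
python3 tb.py -5.9,112.7
python3 - <<'E'
from h import *
for n in("scene","side"):
    im,d=grab_frame(n); np.savez(f"pics/q_{n}.npz",im=im,d=d); cv2.imwrite(f"pics/q_{n}.png",cv2.resize(im[130:230,220:340,::-1],None,fx=6,fy=6,interpolation=cv2.INTER_CUBIC))
im,d=grab_frame('wrist');cv2.imwrite("pics/q_wrist.png",im[:,:,::-1])
E
```

```text
in reader frame [  1.2  -4.2 112.8]
-5.9,112.7 shift [-1.4 -1.6 -0.1] rot [ 0.011  0.003 -0.001] rows 0.1 ft [ 0.5 -5.3 -3.2] w 12.1 t 16.25
   margins [np.float64(0.55), np.float64(0.55), np.float64(0.55), np.float64(0.55), np.float64(0.55), np.float64(0.55), np.float64(0.55), np.float64(0.55), np.float64(0.55), np.float64(0.55), np.float64(0.55)]
```

View pics/q_scene.png

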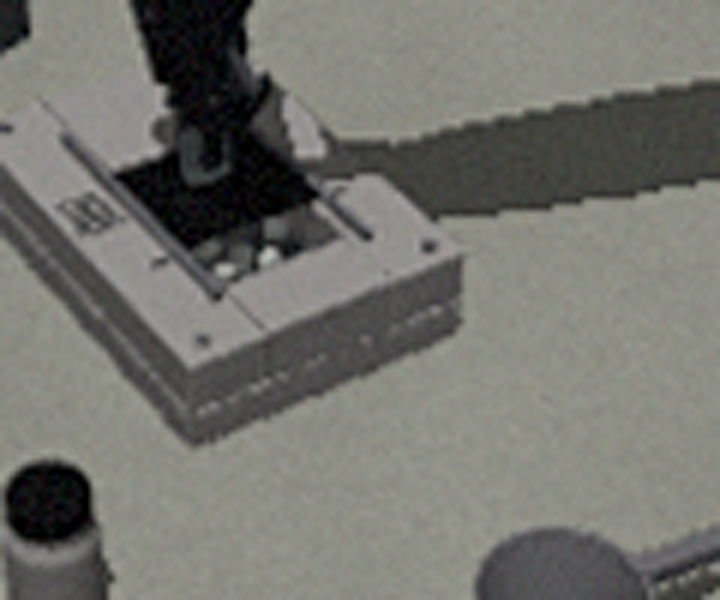

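View pics/q_wrist.png

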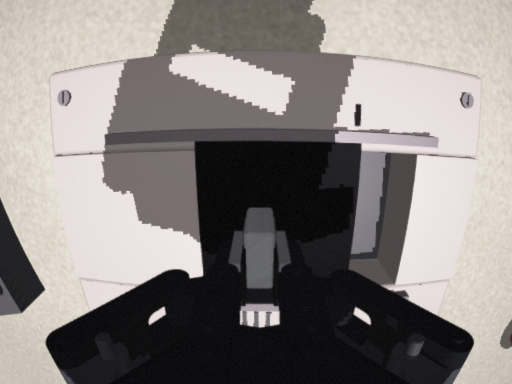

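View pics/q_side.png

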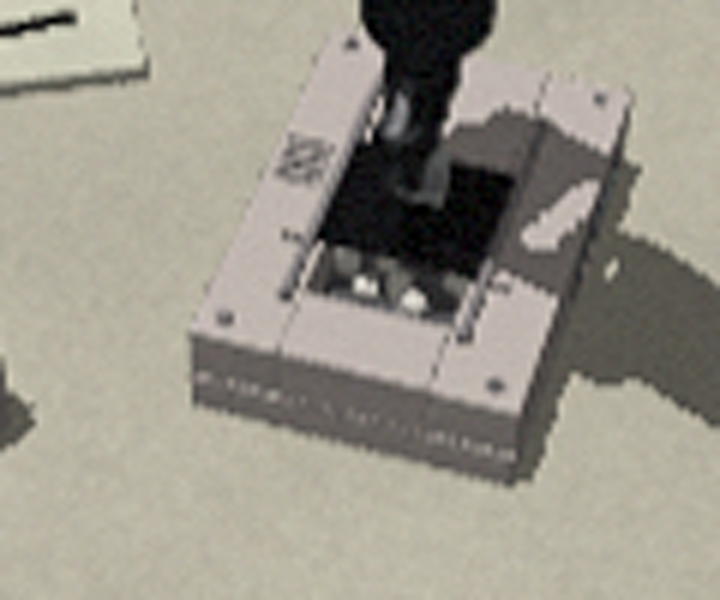

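I'm measuring the shutter's leading edge in the fixed cameras, before and after the slide.

Run:
```python
from go import *
from h import *
RA=R.from_euler('z',RY); ys=np.arange(-25,75,.5)
def prof(f,c,x,z):
    g=cv2.cvtColor(f['im'],cv2.COLOR_RGB2GRAY).astype(np.float32)
    uv=np.array([proj(np.r_[RC,0]+RA.apply([x,y,z]),c) for y in ys],np.float32)
    return cv2.remap(g,uv[:,:1],uv[:,1:],cv2.INTER_CUBIC).ravel()
for n in ("scene","side"):
    c=camera_info(n)
    for k in ("n","q"):
        f=np.load(f"pics/{k}_{n}.npz"); out=[]
        for x in (-40,-30,-20,-10,0,10,20,30,40):
            p=cv2.GaussianBlur(prof(f,c,x,76)[:,None],(1,5),0).ravel(); d=np.gradient(p); lo,hi=((0,25) if k=="n" else (35,65))
            m=(ys>lo)&(ys<hi); out.append(ys[m][np.argmax(d[m])])
        print(n,k,'edge y',out)
    f=np.load(f"pics/q_{n}.npz")
    for x in (-62,-68,62,68):
        p=prof(f,c,x,70); m=(ys>35)&(ys<65); print('mark',x,ys[m][np.argmin(p[m])],p[m].min().round(),np.median(p[m]))
```

```text
scene n edge y [np.float64(15.0), np.float64(11.0), np.float64(13.0), np.float64(13.0), np.float64(16.0), np.float64(13.5), np.float64(13.5), np.float64(12.0), np.float64(13.0)]
scene q edge y [np.float64(56.5), np.float64(55.5), np.float64(55.0), np.float64(54.0), np.float64(64.5), np.float64(53.0), np.float64(54.5), np.float64(52.0), np.float64(55.0)]
mark -62 51.5 81.0 114.38617
mark -68 48.5 91.0 132.34769
mark 62 49.5 69.0 149.93784
mark 68 49.5 93.0 141.50795
side n edge y [np.float64(14.5), np.float64(14.0), np.float64(12.0), np.float64(12.0), np.float64(12.5), np.float64(12.5), np.float64(13.0), np.float64(12.5), np.float64(12.5)]
side q edge y [np.float64(54.5), np.float64(54.5), np.float64(47.0), np.float64(62.0), np.float64(54.0), np.float64(53.0), np.float64(56.5), np.float64(54.5), np.float64(58.0)]
mark -62 35.5 108.0 168.81696
mark -68 35.5 72.0 151.7334
mark 62 50.0 95.0 182.31627
mark 68 51.0 109.0 180.1959
```

Both cameras agree with the encoder at about 41.7 mm of travel, with the marks at y≈50. I'm backing off about 1.6 mm.

Call:
servo_tool:
  plan:
    - [[-0.1,-1.6,0],[0.005,0,0]]
    - [[0,0,0],[0,0,0]]

```text
t: 16.57
tool_pos: [545.1, -184.9, 112.8]
tcp_rot: [0.004, 0.738, 0.674, -0.001]
ft_force: [0.0, -6.1, -3.4]
grip_width: 12.5
```

```bash
python3 tb.py -5.9,112.7
```

```text
in reader frame [  1.2  -5.8 112.8]
-5.9,112.7 shift [-1.2  0.  -0.1] rot [ 0.008  0.003 -0.001] rows 0.1 ft [ 0.  -6.1 -3.4] w 12.5 t 16.57
   margins [np.float64(0.55), np.float64(0.55), np.float64(0.55), np.float64(0.55), np.float64(0.55), np.float64(0.55), np.float64(0.55), np.float64(0.55), np.float64(0.55), np.float64(0.55), np.float64(0.55)]
```

```bash
python3 - <<'E'
from h import *
for k in range(5):
    for n in("scene","side"):
        im,d=grab_frame(n); np.savez(f"pics/r_{n}.npz",im=im,d=d)
cv2.imwrite("pics/r_side.png",im[:,:,::-1])
E
python3 tb.py
python3 - <<'E'
from go import *
from h import *
print(env.get_obs()['t'],env.get_obs()['ft_force'].round(1))
RA=R.from_euler('z',RY); ys=np.arange(-25,75,.5)
for n in ("scene","side"):
    c=camera_info(n); f=np.load(f"pics/r_{n}.npz"); g=cv2.cvtColor(f['im'],cv2.COLOR_RGB2GRAY).astype(np.float32); out=[]
    for x in (-40,-30,-20,-10,0,10,20,30,40):
        uv=np.array([proj(np.r_[RC,0]+RA.apply([x,y,76]),c) for y in ys],np.float32)
        p=cv2.GaussianBlur(cv2.remap(g,uv[:,:1],uv[:,1:],cv2.INTER_CUBIC),(1,5),0).ravel(); d=np.gradient(p); m=(ys>35)&(ys<60); out.append(float(ys[m][np.argmax(d[m])]))
    print(n,out,np.median(out))
E
```

```text
in reader frame [  1.2  -5.7 112.8]
17.0667 [ 1.  -6.8 -3.1]
scene [56.5, 54.0, 53.0, 54.0, 52.5, 51.5, 51.5, 54.5, 51.5] 53.0
side [53.0, 54.5, 58.0, 59.5, 54.0, 52.5, 57.0, 54.5, 52.0] 54.5
```

View pics/r_side.png

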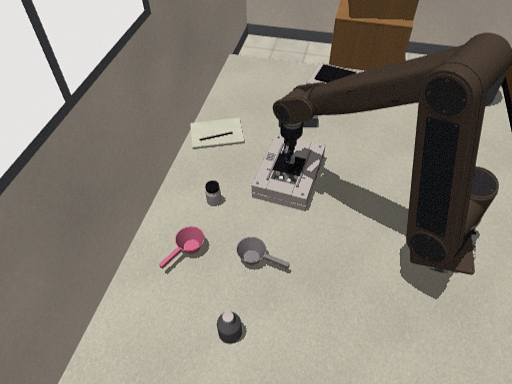

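The hold is stable over 0.5 s: 40.2 mm of travel and 6–7 N of spring force. The side view shows the cup standing at (251,250), the bystanders untouched and the shutter over half the well. I'm handing in.

```bash
python3 -c "
from plant import env
print(env.close_job()); print(env.get_obs()['t'],env.get_obs()['tool_pos'])"
```

```text
the job is handed in; nothing more can be done
None
the job is handed in; nothing more can be done
```

I handed the job in at about 17.1 s of the 67 s allowed, with the gripper still holding the shutter at half travel.

- **Pour:** I gripped the cup by its handle and tipped all six pellets into the well. I counted all six in the well in the wrist camera, and the cup looked empty.
- **Cup:** it stands upright and empty on the bench, clear of the reader, about where it started.
- **Shutter:** I pinched the tab and slid it. It first went to about 41.7 mm, so I backed it off. At hand-in the arm's own position reading gave 40.2 mm of travel from the rest position, with 6–7 N of spring force against the 6 N expected at half travel. The hold did not drift over 0.5 s.
- **Bystanders:** the bottle, jar, tube rack and pink cup were not touched; they looked in place in the last side view.

**Disagreement:** my camera reading of the shutter's edge scatters by several millimetres. Its medians put the travel at about 40 mm (scene view) and 42 mm (side view). I trusted the position and force readings for the final setting.

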